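# Load the specimen conditioning chamber and set its timer

### The arm

A 7-joint arm with a two-finger parallel gripper is mounted at the origin on the work surface. World frame = base frame: x ahead of the robot, y to its left, z up, the work surface at z = 0. Lengths are in m, angles in rad, forces in N, time in s.
With the tool pointing down it reaches from about 0.425 to 0.925 m from the base axis. Payload 6.8 kg.
Tool frame: the origin (TCP) lies between the finger pads; the fingertips stand r.tcp_to_tips ahead of it and the grasp point (between the pads) is the TCP (r.tcp_to_tips is the distance from the TCP to the fingertips, in m); z points along the fingers, y is the line along which they close (so a half turn about z gives the same grasp; the last joint's range is limited). The gripper opens to 85 mm and grips with 20 to 120 N. Pads are 22 mm wide; open, the fingers measure 114 mm over their backs; the gripper's body (76 mm by 85 mm) begins 54 mm behind the grasp point. The pads swing forward as they close: fully open they stand 13 mm farther back than shut.
Start: joints at [0.997, 0.477, 0.022, 1.555, -0.011, 1.109, -0.083], TCP at [0.303, -0.603, 0.25] pointing down, gripper open.
Joint ranges: [-2.96, 2.96], [-0.34, 2.1], [-1.41, 1.46], [0.24, 2.44], [-1.37, 4.51], [0.17, 1.92], [-2.96, 2.96]. Speed limits (rad/s): [2.39, 2.39, 3.14, 3.14, 3.14, 3.14, 3.14].

### API

Orientations are given as a rotation vector (axis times angle).
In Python, from bench import r gives the robot as it stands.
- The arm moves only by the tool servo_tool, never from a script. Its argument "commands" is a list of rows, each a list of 2 entries, a list of its own where there are three numbers: the shift along the tool's x, y, z normalised to -1 to 1, where 1 is 250 mm, then the turn, a rotation vector about the tool's x, y, z normalised to -1 to 1, where 1 is 90 degrees. In form: [[[dx, dy, dz], [ax, ay, az]], ...]. A call has 1 to 20 rows; each row is the pose to reach, as a shift and turn from the pose commanded when the call began, along the tool's axes at that moment; what a row does not reach only later rows make up. A row lasts 1/10 s, in which the tool goes at most 50 mm and 8.59 degrees, less where a joint would pass 70% of its speed; a pose out of reach is approached as far as the arm can. A call with a number of a shift or a turn outside -1 to 1 is refused whole. A call with a gripper value outside its range is refused whole. "claw" is the closure, from 0 (fully open) to 1 (shut), set as the call begins (left out, the last holds). The fingers move at their own pace and stop on an object; "squeeze" is the grip in N (left out, the last holds). Time passes only in rows, so rows that repeat a pose let the fingers close. It gives the time, the measured TCP pose, the force, the opening and the grip force at its end, in the units of the state.
- r.get_obs(): the state, without advancing time (a new reading comes with each control period).
- r.grab_frame(name): name is "scene" or "top" or "wrist"; returns (picture, depth): 400x640x3 uint8, red, green, blue; 400x640 float32, m along the optical axis (not along the pixel's ray), 0 where there is no reading.
- r.camera_model(name): a dict with "fx", "fy", "cx", "cy" (pixels), "extrinsics" (4x4, takes a point from camera to world coordinates); the wrist camera has in their place "hand_eye" (4x4, takes a point from camera to tool coordinates, whose origin is the TCP and whose axes are the flange's). Camera axes: x right, y down, z forward; pixel columns grow to the right and rows downward; lengths in m; the calibration is good to about 2 mm. A picture is of the moment at which its call begins: read the wrist's pose just before it. camera_model takes no time and is no camera call.
- r.hand_in(): hands the job in; it is judged then, once.
Trained networks look in the newest picture that a camera, given by its name, has taken for a name from the list of things; names that differ only in an ending like _2 or _b are one class to them, and where a whole thing is asked for, a point or a joint stands for the part that bears it (a point fixed in the world has none). Each returns a list of dicts, best first, with "confidence" (0 to 1); they miss things now and then, are a little off and sometimes report something else, mostly with a low value. They report only what shows in the picture. A call takes as long as a camera call. They do not tell look-alikes from the thing itself.
- r.boxes_of(camera, target): "uv" ([column, row] in pixels, amid what is visible of it).
- r.mark_of(camera, target): "uv" ([column, row] in pixels: a listed point, or the origin of a listed thing).
The state is a dict: "clock": time; "joints": joint angles; "qvel": joint speeds; "tau": joint torques, N m; "tcp_pos": TCP position; "orientation": TCP orientation; "contact_force": force on the tool from outside, world axes, zero at the start; "moment": the same for the moment, N m; "grip_width": finger opening in m; "gripper_force": force on a finger pad.
Only numpy, scipy, OpenCV 4.12 (cv2) and the standard library are available. Lean on these libraries where they do the work, as an engineer would, in place of code of your own. Each camera call takes 0.05 s, during which the arm holds its last target. There are 200 camera calls.

### The job

Get the steel test bars ready for conditioning: lift the chamber's lid by its handle until it rests open on its stop, and lay every whole dog-bone bar flat on the chamber floor, none lying on another, leaving the broken halves and the spanner among them where they are. Then shut the lid fully, and last of all turn the timer knob clockwise until its pointer is lined up with the block-shaped index mark on the ring around it.

Things in the scene. Friction and masses are not known exactly. Their poses are not given: they have to be found in the camera images.
- bar0: whole flat steel test bar of dog-bone shape, 130 mm long (x), two heads 36 mm long x 28 mm wide (y), a waist 58 mm long x 14 mm wide between them, 10 mm thick (z), 0.18 kg; lies flat on the bench; origin at its very centre (5 mm above what it lies on). Both ends and both faces are alike. Three to five of the five are present.
- bar1: whole flat steel test bar of dog-bone shape, 130 mm long (x), two heads 36 mm long x 28 mm wide (y), a waist 58 mm long x 14 mm wide between them, 10 mm thick (z), 0.18 kg; lies flat on the bench; origin at its very centre (5 mm above what it lies on). Both ends and both faces are alike. Three to five of the five are present.
- bar2: whole flat steel test bar of dog-bone shape, 130 mm long (x), two heads 36 mm long x 28 mm wide (y), a waist 58 mm long x 14 mm wide between them, 10 mm thick (z), 0.18 kg; lies flat on the bench; origin at its very centre (5 mm above what it lies on). Both ends and both faces are alike. Three to five of the five are present.
- bar3: whole flat steel test bar of dog-bone shape, 130 mm long (x), two heads 36 mm long x 28 mm wide (y), a waist 58 mm long x 14 mm wide between them, 10 mm thick (z), 0.18 kg; lies flat on the bench; origin at its very centre (5 mm above what it lies on). Both ends and both faces are alike. Three to five of the five are present.
- bar4: whole flat steel test bar of dog-bone shape, 130 mm long (x), two heads 36 mm long x 28 mm wide (y), a waist 58 mm long x 14 mm wide between them, 10 mm thick (z), 0.18 kg; lies flat on the bench; origin at its very centre (5 mm above what it lies on). Both ends and both faces are alike. Three to five of the five are present.
- half0: broken half of such a bar, about 67 mm long (from x = -36 to +31 mm): one 28 mm wide head and a 14 mm wide stub, 10 mm thick; origin in its mid-thickness near its middle. Not to be loaded; leave it.
- half1: broken half of such a bar, about 67 mm long (from x = -36 to +31 mm): one 28 mm wide head and a 14 mm wide stub, 10 mm thick; origin in its mid-thickness near its middle. Not to be loaded; leave it.
- spanner: small open-ended spanner, 120 mm long, 38 mm wide, 8 mm thick, lying among the bars; origin centre of its underside; leave it
- chamber: white conditioning chamber, fixed to the bench: an open box 252 mm (its x, along the hinge) x 172 mm (its y) x 100 mm high, walls 8 mm, inside 236 x 156 mm and 50 mm deep; origin centre of its underside; its hinge is on the +y side (left as the robot sees it), the handle on the -y side
- chamber_floor (a point): centre of the chamber's inner floor, 50 mm above the bench, 50 mm below the rim; same axes as the chamber
- lid (a joint): angle of the chamber's lid (a plate 252 x 172 x 12 mm, 0.5 kg): 0 shut, 1.85 resting open on its stop, leaning a little past upright; let go below about 1.6 it falls shut
- lid_handle (a point): middle of the lid's handle, a round steel bar 14 mm thick and 120 mm long, parallel to the hinge, 50 mm out from the lid's free edge in the plane of the lid, 222 mm from the hinge axis; free underneath. With the lid shut it stands 106 mm above the bench; it can be pinched from above and turns between the fingers as the lid swings
- lid_hinge (a point): point on the lid's hinge axis, level with the handle's middle, 100 mm above the bench; the axis is the chamber's x axis
- console: grey timer console, fixed to the bench on the right: box 160 x 140 x 55 mm high; origin centre of its underside; carries the knob in the middle of its top
- knob (a joint): angle of the timer knob, growing clockwise seen from above; range 0 to 4.5 rad; stays where it is left
- knob_grip (a point): point on the knob's vertical axis at the height to grip, 93 mm above the bench; the knob is a black disc 76 mm across and 8 mm high with an upright grip bar on it, 70 mm long (this frame's x, pointer towards +x), 16 mm wide, its top 12 mm above this point, the disc 24 mm below it
- knob_pointer (a point): the knob's white pointer, carried out to 50 mm from the knob's axis
- index_mark (a point): the raised black index mark (block 16 x 10 mm) on the flat grey ring (128 mm across, with fine ticks) round the knob, its inner end, 50 mm from the knob's axis; the ring is fixed but stands at another angle in each start
Not all that is in view belongs to the job. What is shaped like the bar2 but orange is not meant. Leave any pink look-alike of the bar4 alone.

How it is judged:
On the way, in this order (a step that is already met when the one before it is completed fails the run):
1. the lid rests open on its stop (value of joint lid above 1.78 rad), for 0.4 s.
2. every whole bar lies flat on the chamber floor while the lid is open (x of bar0 in the frame of chamber_floor between -0.125 and 0.125 m and y of bar0 in the frame of chamber_floor between -0.085 and 0.085 m and z of bar0 in the frame of chamber_floor between 0 and 0.0085 m and angle between the z axis of each of bar0, bar1, bar2, bar3, bar4 and the z axis of chamber_floor, either way round below 0.1 rad and linear speed of each of bar0, bar1, bar2, bar3, bar4 below 0.03 m/s and x of bar1 in the frame of chamber_floor between -0.125 and 0.125 m and y of bar1 in the frame of chamber_floor between -0.085 and 0.085 m and z of bar1 in the frame of chamber_floor between 0 and 0.0085 m and x of bar2 in the frame of chamber_floor between -0.125 and 0.125 m and y of bar2 in the frame of chamber_floor between -0.085 and 0.085 m and z of bar2 in the frame of chamber_floor between 0 and 0.0085 m and x of bar3 in the frame of chamber_floor between -0.125 and 0.125 m and y of bar3 in the frame of chamber_floor between -0.085 and 0.085 m and z of bar3 in the frame of chamber_floor between 0 and 0.0085 m and x of bar4 in the frame of chamber_floor between -0.125 and 0.125 m and y of bar4 in the frame of chamber_floor between -0.085 and 0.085 m and z of bar4 in the frame of chamber_floor between 0 and 0.0085 m and value of joint lid above 1.6 rad), for 0.2 s.
3. the lid is shut (value of joint lid below 0.04 rad), for 0.3 s.
4. the knob's pointer stands at the index mark (horizontal distance between knob_pointer and index_mark below 0.005 m), for 0.2 s.
At the end, for the whole second after the job is handed in: every bar present lies flat (within 0.1 rad, centre under 8.5 mm above the floor) and at rest inside the chamber, the lid is shut (under 0.04 rad), the pointer is within 5 mm (about 6 degrees) of the index mark, and neither a broken half nor the spanner has been moved by 60 mm or more (x of bar0 in the frame of chamber_floor between -0.125 and 0.125 m and y of bar0 in the frame of chamber_floor between -0.085 and 0.085 m and z of bar0 in the frame of chamber_floor between 0 and 0.0085 m and angle between the z axis of each of bar0, bar1, bar2, bar3, bar4 and the z axis of chamber_floor, either way round below 0.1 rad and linear speed of each of bar0, bar1, bar2, bar3, bar4 below 0.03 m/s and x of bar1 in the frame of chamber_floor between -0.125 and 0.125 m and y of bar1 in the frame of chamber_floor between -0.085 and 0.085 m and z of bar1 in the frame of chamber_floor between 0 and 0.0085 m and x of bar2 in the frame of chamber_floor between -0.125 and 0.125 m and y of bar2 in the frame of chamber_floor between -0.085 and 0.085 m and z of bar2 in the frame of chamber_floor between 0 and 0.0085 m and x of bar3 in the frame of chamber_floor between -0.125 and 0.125 m and y of bar3 in the frame of chamber_floor between -0.085 and 0.085 m and z of bar3 in the frame of chamber_floor between 0 and 0.0085 m and x of bar4 in the frame of chamber_floor between -0.125 and 0.125 m and y of bar4 in the frame of chamber_floor between -0.085 and 0.085 m and z of bar4 in the frame of chamber_floor between 0 and 0.0085 m and value of joint lid below 0.04 rad and horizontal distance between knob_pointer and index_mark below 0.005 m and distance of each of half0, half1, spanner from where it was at the start of the episode below 0.06 m); the robot touches nothing.
It fails at once if a broken half or the spanner is moved 60 mm or more (distance of any of half0, half1, spanner from where it was at the start of the episode above 0.06 m).
Of bar0, bar1, bar2, bar3, bar4 only 3 to 5 are there at a start; the rules pass over those that are not, and their reading is None.
At some moment in a run one of bar0, bar1, bar2, bar3, bar4 may be knocked a few centimetres aside while the robot is not near it.
Once in a run the grip may slacken for a moment while it holds something.
It also fails if it takes over 210 s, if anything falls off the work surface, if the arm or the gripper's body presses on something with over 40 N, if the wrist force passes 120 N, or if a joint passes its speed limit or range.

## Working session

There is one attempt and no reset: what is moved stays moved. The work goes in short steps, Python scripts to look and compute and a tool call to move; the robot and the scene stay as the last step left them, time stands still between calls to the robot, and variables do not carry over. Pictures are saved under pics/ and viewed, at most 14 in all, crops included, and the job is handed in when it is done.

Besides the shell and the picture viewer there is one more tool, called after ">>>" in YAML: its name, and indented under it one key for each argument. servo_tool: Moves the arm, as the interface text tells. Scaled input: -1 to 1 covers 250 mm each way for a shift and 90 degrees each way for a turn. Its arguments: {"type":"object","properties":{"commands":{"type":"array"},"claw":{"type":"number"},"squeeze":{"type":"number"}},"required":["commands"]}

```bash
mkdir -p pics; ls; python3 - <<'E'
from bench import r
import cv2,numpy as np
o=r.get_obs();print(o,r.tcp_to_tips)
for n in("scene","top"):
    p,d=r.grab_frame(n);cv2.imwrite(f"pics/{n}0.png",p[:,:,::-1]);np.save(f"pics/{n}0d.npy",d)
    print(n,r.camera_model(n))
print(r.camera_model("wrist"))
for t in["bar0","half0","spanner","chamber_floor","lid_handle","lid_hinge","knob_grip","knob_pointer","index_mark"]:
    print(t,[(np.round(x["uv"],1).tolist(),round(x["confidence"],2)) for x in r.mark_of("top",t)])
E
```

```text
pics
{'clock': 0.0, 'joints': array([ 0.99691448,  0.47778728,  0.02234421,  1.5564922 , -0.01149246,
        1.10931794, -0.08309789]), 'qvel': array([ 4.13092762e-04,  2.28196845e-05, -9.53804655e-04, -4.53048815e-04,
        1.17386760e-03, -5.62748755e-04, -6.86180169e-04]), 'tau': array([ 2.22655312e-04, -5.96454442e+01,  1.60834897e+00, -2.81201828e+01,
        1.25969842e-02,  9.20534309e-03,  2.85419526e-05]), 'tcp_pos': array([ 0.30287711, -0.60257974,  0.24931718]), 'orientation': array([-3.05503400e+00, -7.24674933e-01,  9.04907018e-04]), 'contact_force': array([ 0.02723717, -0.08155512,  0.42479104]), 'moment': array([ 0.00302292,  0.01529844, -0.00797913]), 'gripper_force': 0.0, 'grip_width': 0.08543711605955666} 0.019
scene {'fx': 460.5558799496012, 'fy': 460.5558799496012, 'cx': 313.7529543277489, 'cy': 195.95577526276966, 'extrinsics': array([[ 0.76589391,  0.3574262 , -0.53446518,  1.04711057],
       [ 0.64295582, -0.42086029,  0.6399097 , -0.75345329],
       [ 0.00378532, -0.83374044, -0.55214359,  0.70323707],
       [ 0.        ,  0.        ,  0.        ,  1.   
[... 854 characters left out ...]
8], 0.83), ([356.2, 193.0], 0.81), ([455.2, 135.0], 0.81), ([353.0, 136.8], 0.76), ([385.0, 194.4], 0.71), ([328.7, 136.6], 0.71), ([381.6, 133.2], 0.67), ([435.2, 199.1], 0.61), ([295.4, 131.5], 0.52)]
half0 [([293.7, 133.2], 0.75), ([324.7, 194.7], 0.57)]
spanner [([298.2, 190.3], 0.64)]
chamber_floor []
lid_handle [([264.6, 141.1], 0.8), ([384.1, 193.4], 0.72), ([325.8, 188.7], 0.49)]
lid_hinge [([176.5, 149.6], 0.75), ([457.8, 190.5], 0.58), ([384.5, 194.7], 0.34), ([328.2, 192.5], 0.3)]
knob_grip [([455.3, 191.7], 0.78), ([268.9, 141.3], 0.41)]
knob_pointer [([434.8, 200.0], 0.76), ([178.0, 150.2], 0.73)]
index_mark [([454.8, 172.1], 0.9), ([295.9, 188.3], 0.23), ([442.9, 196.9], 0.21)]
```

View pics/top0.png

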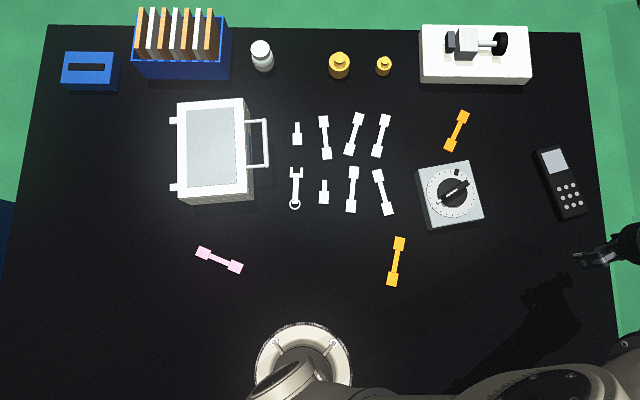

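View pics/scene0.png

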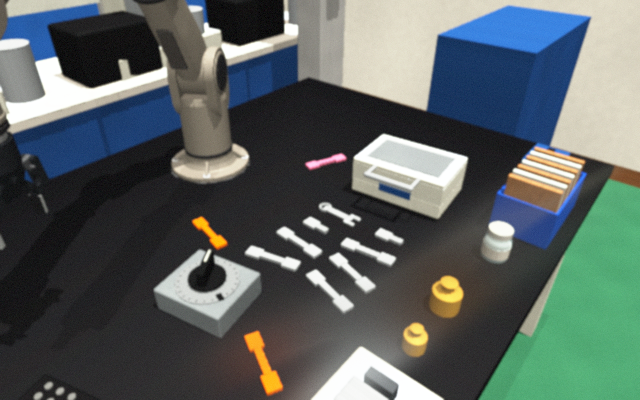

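Top view: five white whole bars at (325,137), (354,134), (381,135), (352,189) and (383,192), halves at (297,133) and (324,191), spanner at (295,188). The chamber is at (215,150) with its handle at (265,141), and the knob at (453,193) with its mark at (457,172). The scene view agrees; the orange and pink bars are decoys.

```bash
cat > h.py <<'E'
import numpy as np,cv2
from scipy.spatial.transform import Rotation as R
from bench import r
def plane(cam,uv,z,T=None):
    m=r.camera_model(cam); E=m["extrinsics"] if T is None else T
    uv=np.atleast_2d(uv).astype(float)
    d=np.c_[(uv[:,0]-m["cx"])/m["fx"],(uv[:,1]-m["cy"])/m["fy"],np.ones(len(uv))]@E[:3,:3].T
    return E[:3,3]+d*((z-E[2,3])/d[:,2])[:,None]
def wristT():
    o=r.get_obs(); T=np.eye(4);T[:3,:3]=R.from_rotvec(o["orientation"]).as_matrix();T[:3,3]=o["tcp_pos"]
    return T@r.camera_model("wrist")["hand_eye"]
def go(pos,yaw):
    """command numbers to reach pos, tool down, closing line (tool y) at world angle yaw (mod 180)"""
    o=r.get_obs();C=R.from_rotvec(o["orientation"])
    best=None
    for k in(0,np.pi):
        a=yaw+k; y=np.array([np.cos(a),np.sin(a),0]);z=np.array([0,0,-1.]);x=np.cross(y,z)
        rv=(C.inv()*R.from_matrix(np.c_[x,y,z])).as_rotvec()/(np.pi/2)
        q7=o["joints"][6]+rv[2]*np.pi/2
        if abs(q7)>2.8: continue
        if best is None or np.linalg.norm(rv)<np.linalg.norm(best): best=rv
    s=C.inv().apply(np.array(pos)-o["tcp_pos"])/0.25
    print("shift",np.round(s,3).tolist(),"turn",np.round(best,3).tolist(),"q7",round(o["joints"][6],2))
def blobs(p,cam,z,T=None,thr=150,amin=60):
    """white blobs: centre, long-axis angle, length, width (mm)"""
    m=((p.min(2)>thr)).astype(np.uint8); out=[]
    for c in cv2.findContours(m,cv2.RETR_EXTERNAL,cv2.CHAIN_APPROX_NONE)[0]:
        if cv2.contourArea(c)<amin: continue
        w=plane(cam,c[:,0],z,T)[:,:2]
        (cx,cy),(a,b),ang=cv2.minAreaRect((w*1000).astype(np.float32))
        if a<b: a,b,ang=b,a,ang+90
        out.append([round(cx/1000,4),round(cy/1000,4),round((ang+90)%180-90,1),round(a),round(b),np.round(c[:,0].mean(0)).tolist()])
    return out
E
python3 - <<'E'
from h import *
p=cv2.imread("pics/top0.png")[:,:,::-1]
for b in blobs(p,"top",0.008,amin=50):
    if b[3]<180: print(b)
print("handle",plane("top",[264.6,141.1],.106),"hinge",plane("top",[176.5,149.6],.1),"knob",plane("top",[455.3,191.7],.093),"mark",plane("top",[454.8,172.1],.057),"ptr",plane("top",[434.8,200],.08))
E
```

```text
[-0.0402, 0.0526, -56.8, 130, 51, [281.0, 387.0]]
[0.2751, 0.2305, 68.5, 128, 26, [219.0, 259.0]]
[0.4617, -0.0406, 1.0, 64, 24, [324.0, 192.0]]
[0.4638, -0.1997, 14.9, 128, 27, [382.0, 192.0]]
[0.4706, 0.0363, 1.0, 117, 36, [295.0, 185.0]]
[0.471, -0.1179, -4.6, 129, 27, [352.0, 189.0]]
[0.4635, -0.3844, 11.7, 164, 143, [450.0, 194.0]]
[0.5595, -0.6751, 17.1, 60, 55, [554.0, 161.0]]
[0.6279, 0.0381, 1.7, 65, 25, [297.0, 134.0]]
[0.6178, -0.0412, 6.7, 129, 27, [325.0, 137.0]]
[0.6259, -0.1969, -14.4, 129, 27, [380.0, 135.0]]
[0.6295, -0.1214, -15.3, 129, 27, [353.0, 134.0]]
[0.8773, 0.1525, 19.3, 80, 59, [261.0, 53.0]]
[0.9531, 0.3481, -0.0, 140, 15, [196.0, 28.0]]
[0.9536, 0.417, -0.0, 137, 15, [173.0, 28.0]]
[0.9526, 0.4859, 0.0, 137, 15, [150.0, 27.0]]
handle [[0.5686319  0.11007127 0.106     ]] hinge [[0.5442535  0.33361398 0.1       ]] knob [[ 0.44871239 -0.37010132  0.093     ]] mark [[ 0.50893672 -0.38323937  0.057     ]] ptr [[ 0.429268   -0.32175203  0.08      ]]
```

```bash
python3 - <<'E'
from h import *
print(plane("top",[[265,120],[268,166]],.106), plane("top",[[243,98],[253,201]],.112))
go([.45,-.37,.30],np.radians(96.2)); print(R.from_rotvec(r.get_obs()["orientation"]).as_matrix().round(2))
E
```

```text
[[0.62539552 0.11183333 0.106     ]
 [0.50347373 0.09836704 0.106     ]] [[0.682241   0.17049557 0.112     ]
 [0.41284582 0.12982273 0.112     ]]
shift [0.943, -0.569, -0.199] turn [0.0, -0.0, 0.228] q7 -0.08
[[ 0.89  0.45  0.  ]
 [ 0.45 -0.89 -0.  ]
 [-0.    0.   -1.  ]]
```

>>> servo_tool:
  commands:
    - [[0.943,-0.569,-0.2],[0,0,0.228]]
    - [[0.943,-0.569,-0.2],[0,0,0.228]]
    - [[0.943,-0.569,-0.2],[0,0,0.228]]
    - [[0.943,-0.569,-0.2],[0,0,0.228]]
    - [[0.943,-0.569,-0.2],[0,0,0.228]]
    - [[0.943,-0.569,-0.2],[0,0,0.228]]
    - [[0.943,-0.569,-0.2],[0,0,0.228]]
    - [[0.943,-0.569,-0.2],[0,0,0.228]]
    - [[0.943,-0.569,-0.2],[0,0,0.228]]
    - [[0.943,-0.569,-0.2],[0,0,0.228]]
  claw: 0.4

```text
clock: 1.55
tcp_pos: [0.4487, -0.3716, 0.3]
orientation: [3.137, 0.165, -0.001]
contact_force: [-0.2, -0.7, 0.3]
grip_width: 0.0512
gripper_force: 0.0
```

```bash
python3 - <<'E'
from h import *
T=wristT();p,d=r.grab_frame("wrist");cv2.imwrite("pics/k.png",p[:,:,::-1])
o=r.get_obs();print(o["tcp_pos"],o["grip_width"],o["clock"])
for t,z in(("knob_grip",.093),("knob_pointer",.077),("index_mark",.057)):
    for x in r.mark_of("wrist",t)[:2]: print(t,x["uv"],x["confidence"],plane("wrist",x["uv"],z,T))
go([.557,-.1,.3],np.radians(96.4))
E
```

```text
[ 0.44885281 -0.37144025  0.30001748] 0.05125411522074136 1.6
knob_grip [327.9, 179.3] 0.87 [[ 0.45246524 -0.37939972  0.093     ]]
knob_grip [325.3, 164.9] 0.25 [[ 0.46840014 -0.37473094  0.093     ]]
knob_pointer [289.7, 193.0] 0.67 [[ 0.42790196 -0.33626435  0.077     ]]
index_mark [341.4, 131.8] 0.8 [[ 0.50470345 -0.39061875  0.057     ]]
shift [0.543, -1.031, 0.0] turn [-0.0, 0.0, -0.003] q7 -0.88
```

View pics/k.png

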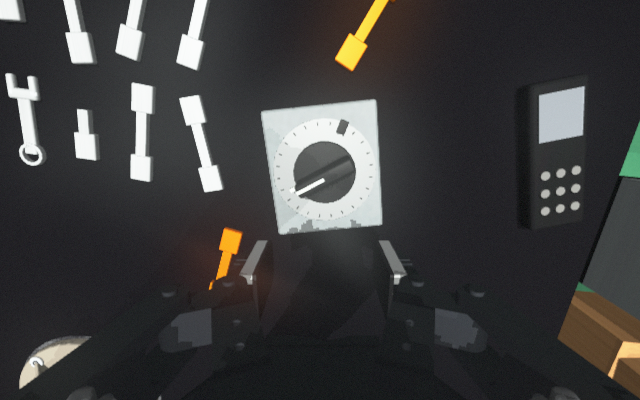

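The wrist view shows the knob at (325,169), its white pointer end at (293,193) and the index mark at (342,127). Next, over to the handle.

>>> servo_tool:
  commands:
    - [[0.54,-1.0,0.0],[0,0,0]]
    - [[0.54,-1.0,0.0],[0,0,0]]
    - [[0.54,-1.0,0.0],[0,0,0]]
    - [[0.54,-1.0,0.0],[0,0,0]]
    - [[0.54,-1.0,0.0],[0,0,0]]
    - [[0.54,-1.0,0.0],[0,0,0]]
    - [[0.54,-1.0,0.0],[0,0,0]]
    - [[0.54,-1.0,0.0],[0,0,0]]
    - [[0.54,-1.0,0.0],[0,0,0]]

```text
clock: 2.65
tcp_pos: [0.5568, -0.1088, 0.3002]
orientation: [3.137, 0.165, -0.001]
contact_force: [1.0, -0.3, -0.3]
grip_width: 0.051
gripper_force: 0.0
```

```bash
python3 - <<'E'
from h import *
go([.567,.108,.24],np.radians(96.4))
E
```

```text
shift [0.132, -0.858, 0.24] turn [0.0, 0.0, -0.004] q7 -1.42
```

>>> servo_tool:
  commands:
    - [[0.132,-0.858,0.24],[0,0,0]]
    - [[0.132,-0.858,0.24],[0,0,0]]
    - [[0.132,-0.858,0.24],[0,0,0]]
    - [[0.132,-0.858,0.24],[0,0,0]]
    - [[0.132,-0.858,0.24],[0,0,0]]
    - [[0.132,-0.858,0.24],[0,0,0]]
    - [[0.132,-0.858,0.24],[0,0,0]]
    - [[0.132,-0.858,0.24],[0,0,0]]

```text
clock: 3.45
tcp_pos: [0.5676, 0.107, 0.2406]
orientation: [3.136, 0.163, 0.001]
contact_force: [0.2, -0.8, 0.1]
grip_width: 0.0512
gripper_force: 0.0
```

```bash
python3 - <<'E'
from h import *
T=wristT();p,d=r.grab_frame("wrist");cv2.imwrite("pics/c.png",p[:,:,::-1])
o=r.get_obs();print(o["tcp_pos"],o["grip_width"],o["clock"])
for t,z in(("lid_handle",.106),("lid_hinge",.1)):
    for x in r.mark_of("wrist",t)[:2]: print(t,x["uv"],x["confidence"],plane("wrist",x["uv"],z,T))
E
```

```text
[0.56758141 0.1070978  0.24064708] 0.05114202012131852 3.5
lid_handle [83.0, 199.1] 0.73 [[0.54514288 0.31848536 0.106     ]]
lid_handle [319.8, 203.8] 0.71 [[0.5626411  0.10672847 0.106     ]]
lid_hinge [80.5, 199.8] 0.73 [[0.54210686 0.32563698 0.1       ]]
```

View pics/c.png

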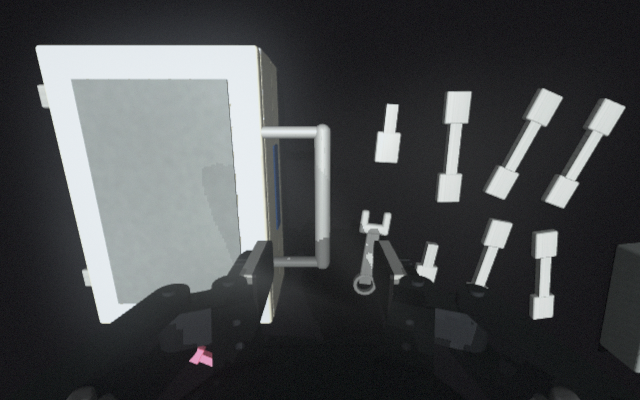

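The wrist view shows the handle bar vertical at column 322 between rows 128 and 265, centred between the fingers.

>>> servo_tool:
  commands:
    - [[0,0,0.27],[0,0,0]]
    - [[0,0,0.4],[0,0,0]]
    - [[0,0,0.48],[0,0,0]]
    - [[0,0,0.535],[0,0,0]]
    - [[0,0,0.535],[0,0,0]]

```text
clock: 4.1
tcp_pos: [0.5664, 0.1089, 0.1053]
orientation: [3.136, 0.168, -0.004]
contact_force: [0.5, 0.3, -0.3]
grip_width: 0.0514
gripper_force: 0.0
```

>>> servo_tool:
  commands:
    - [[0,0,0],[0,0,0]]
    - [[0,0,0],[0,0,0]]
    - [[0,0,0],[0,0,0]]
    - [[0,0,0],[0,0,0]]
    - [[0,0,0],[0,0,0]]
    - [[0,0,0],[0,0,0]]
  claw: 1
  squeeze: 30

```text
clock: 4.7
tcp_pos: [0.5686, 0.1076, 0.1084]
orientation: [3.135, 0.166, 0.005]
contact_force: [-0.1, -4.5, 3.7]
grip_width: 0.0132
gripper_force: 29.2
```

```bash
python3 -c "
import numpy as np
f=lambda t:np.array([-222*np.cos(t)+6*np.sin(t),222*np.sin(t)+6*np.cos(t)])
for a,b,n in((0,.95,13),(.95,1.84,13)):
  print('[%s]'%', '.join('[[0, %.3f, %.3f], [0, 0, 0]]'%tuple(-(f(t)-f(a))/250) for t in np.linspace(a,b,n+1)[1:]))
"
```

```text
[[[0, -0.004, -0.065], [0, 0, 0]], [[0, -0.013, -0.129], [0, 0, 0]], [[0, -0.026, -0.193], [0, 0, 0]], [[0, -0.045, -0.255], [0, 0, 0]], [[0, -0.067, -0.316], [0, 0, 0]], [[0, -0.094, -0.375], [0, 0, 0]], [[0, -0.125, -0.432], [0, 0, 0]], [[0, -0.161, -0.486], [0, 0, 0]], [[0, -0.200, -0.538], [0, 0, 0]], [[0, -0.243, -0.587], [0, 0, 0]], [[0, -0.289, -0.632], [0, 0, 0]], [[0, -0.339, -0.674], [0, 0, 0]], [[0, -0.391, -0.712], [0, 0, 0]]]
[[[0, -0.052, -0.032], [0, 0, 0]], [[0, -0.105, -0.061], [0, 0, 0]], [[0, -0.161, -0.086], [0, 0, 0]], [[0, -0.218, -0.107], [0, 0, 0]], [[0, -0.276, -0.124], [0, 0, 0]], [[0, -0.335, -0.137], [0, 0, 0]], [[0, -0.395, -0.146], [0, 0, 0]], [[0, -0.456, -0.151], [0, 0, 0]], [[0, -0.517, -0.152], [0, 0, 0]], [[0, -0.578, -0.148], [0, 0, 0]], [[0, -0.638, -0.141], [0, 0, 0]], [[0, -0.698, -0.129], [0, 0, 0]], [[0, -0.756, -0.113], [0, 0, 0]]]
```

>>> servo_tool:
  commands:
    - [[0,-0.004,-0.065],[0,0,0]]
    - [[0,-0.013,-0.129],[0,0,0]]
    - [[0,-0.026,-0.193],[0,0,0]]
    - [[0,-0.045,-0.255],[0,0,0]]
    - [[0,-0.067,-0.316],[0,0,0]]
    - [[0,-0.094,-0.375],[0,0,0]]
    - [[0,-0.125,-0.432],[0,0,0]]
    - [[0,-0.161,-0.486],[0,0,0]]
    - [[0,-0.2,-0.538],[0,0,0]]
    - [[0,-0.243,-0.587],[0,0,0]]
    - [[0,-0.289,-0.632],[0,0,0]]
    - [[0,-0.339,-0.674],[0,0,0]]
    - [[0,-0.391,-0.712],[0,0,0]]

```text
clock: 6.0
tcp_pos: [0.559, 0.2004, 0.2885]
orientation: [3.13, 0.158, 0.007]
contact_force: [-1.0, -13.1, 11.3]
grip_width: 0.0126
gripper_force: 30.2
```

>>> servo_tool:
  commands:
    - [[0,-0.052,-0.032],[0,0,0]]
    - [[0,-0.105,-0.061],[0,0,0]]
    - [[0,-0.161,-0.086],[0,0,0]]
    - [[0,-0.218,-0.107],[0,0,0]]
    - [[0,-0.276,-0.124],[0,0,0]]
    - [[0,-0.335,-0.137],[0,0,0]]
    - [[0,-0.395,-0.146],[0,0,0]]
    - [[0,-0.456,-0.151],[0,0,0]]
    - [[0,-0.517,-0.152],[0,0,0]]
    - [[0,-0.578,-0.148],[0,0,0]]
    - [[0,-0.638,-0.141],[0,0,0]]
    - [[0,-0.698,-0.129],[0,0,0]]
    - [[0,-0.745,-0.116],[0,0,0]]
    - [[0,-0.745,-0.116],[0,0,0]]

```text
clock: 7.4
tcp_pos: [0.5383, 0.394, 0.3144]
orientation: [-3.135, -0.17, -0.008]
contact_force: [7.4, 0.7, 2.4]
grip_width: 0.0129
gripper_force: 32.8
```

>>> servo_tool:
  commands:
    - [[0,0,0],[0,0,0]]
    - [[0,0,0],[0,0,0]]
    - [[0,0,0],[0,0,0]]
    - [[0,0,0],[0,0,0]]
    - [[0,0,-0.1],[0,0,0]]
    - [[0,0,-0.2],[0,0,0]]
    - [[0,0.1,-0.3],[0,0,0]]
    - [[0,0.3,-0.35],[0,0,0]]
    - [[0,0.5,-0.35],[0,0,0]]
    - [[0,0.7,-0.3],[0,0,0]]
    - [[0,0.9,-0.2],[0,0,0]]
    - [[0,1,0],[0,0,0]]
    - [[0,1,0],[0,0,0]]
  claw: 0.4

```text
clock: 8.7
tcp_pos: [0.5619, 0.1382, 0.3096]
orientation: [3.134, 0.159, -0.01]
contact_force: [-0.2, 0.6, 0.1]
grip_width: 0.0511
gripper_force: 0.0
```

```bash
python3 - <<'E'
from h import *
p,d=r.grab_frame("top");cv2.imwrite("pics/top1.png",p[:,:,::-1])
for b in blobs(p,"top",0.008,amin=50):
    if b[3]<180 and .3<b[0]<.8 and -.3<b[1]<.1: print(b)
go([.471,-.118,.15],np.radians(90-4.6))
E
```

```text
[0.4617, -0.0393, 0.9, 64, 27, [324.0, 192.0]]
[0.4642, -0.1998, 14.9, 129, 27, [382.0, 192.0]]
[0.4709, -0.1178, -4.7, 129, 27, [352.0, 189.0]]
[0.6279, 0.0382, 1.7, 65, 25, [297.0, 134.0]]
[0.6176, -0.0412, 6.6, 129, 27, [325.0, 137.0]]
[0.626, -0.1969, -14.4, 129, 27, [380.0, 135.0]]
[0.6293, -0.1215, -15.3, 129, 27, [353.0, 134.0]]
shift [-0.463, 0.986, 0.644] turn [0.002, 0.004, 0.117] q7 -1.89
```

View pics/top1.png

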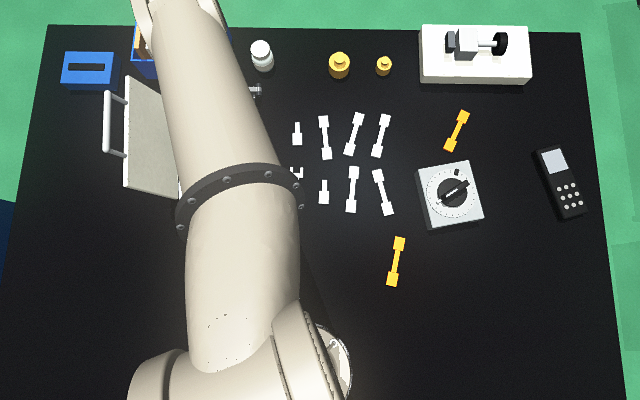

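The top view shows the lid standing open with its handle at (112,120), and all five bars where they were. I'll locate the chamber floor from wrist depth.

```bash
cat >> h.py <<'E'
def cloud(cam,d,T):
    m=r.camera_model(cam); v,u=np.nonzero(d>0);z=d[v,u]
    P=np.c_[(u-m["cx"])/m["fx"]*z,(v-m["cy"])/m["fy"]*z,z]@T[:3,:3].T+T[:3,3]
    return P
E
python3 - <<'E'
from h import *
T=wristT();p,d=r.grab_frame("wrist");cv2.imwrite("pics/w1.png",p[:,:,::-1])
P=cloud("wrist",d,T)
for lo,hi in((.044,.056),(.095,.105)):
    Q=P[(P[:,2]>lo)&(P[:,2]<hi)&(P[:,1]>.1)&(P[:,1]<.4)&(P[:,0]>.36)&(P[:,0]<.72)]
    print(len(Q),Q.min(0),Q.max(0),np.median(Q,0),cv2.minAreaRect((Q[:,:2]*1000).astype(np.float32)))
E
```

```text
21687 [0.42587271 0.14863394 0.04412535] [0.68487967 0.33089793 0.05599266] [0.56731469 0.24571945 0.05031339] ((554.8115234375, 236.53329467773438), (244.1181640625, 166.59359741210938), 6.074831485748291)
6075 [0.41760872 0.1422821  0.09501067] [0.68511915 0.34195477 0.10499447] [0.59092154 0.28673733 0.09972958] ((551.053466796875, 241.95108032226562), (251.77992248535156, 175.28627014160156), 5.9399943351745605)
```

View pics/w1.png

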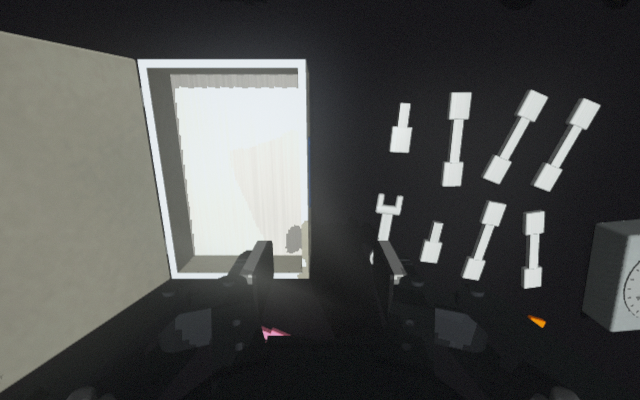

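The wrist view shows the open chamber spanning columns 140 to 308 and rows 60 to 278, empty. Now bar A at (0.471,-0.118).

>>> servo_tool:
  commands:
    - [[-0.463,0.986,0.64],[0,0,0.117]]
    - [[-0.463,0.986,0.64],[0,0,0.117]]
    - [[-0.463,0.986,0.64],[0,0,0.117]]
    - [[-0.463,0.986,0.64],[0,0,0.117]]
    - [[-0.463,0.986,0.64],[0,0,0.117]]
    - [[-0.463,0.986,0.64],[0,0,0.117]]
    - [[-0.463,0.986,0.64],[0,0,0.117]]
    - [[-0.463,0.986,0.64],[0,0,0.117]]
    - [[-0.463,0.986,0.84],[0,0,0.117]]
    - [[-0.463,0.986,0.96],[0,0,0.117]]
    - [[-0.463,0.986,0.96],[0,0,0.117]]
    - [[-0.463,0.986,0.96],[0,0,0.117]]

```text
clock: 10.0
tcp_pos: [0.477, -0.1118, 0.0749]
orientation: [-3.139, 0.115, -0.003]
contact_force: [0.1, 0.3, -0.1]
grip_width: 0.0512
gripper_force: 0.0
```

```bash
python3 - <<'E'
from h import *
p,d=r.grab_frame("top")
for b in blobs(p,"top",0.008,amin=50):
    if b[3]<180 and .3<b[0]<.8 and -.3<b[1]<.1: print(b)
go([.471,-.118,.021],np.radians(90-4.6))
E
```

```text
[0.4617, -0.0406, 1.0, 64, 24, [324.0, 192.0]]
[0.4707, 0.0355, 0.5, 117, 34, [295.0, 185.0]]
[0.6222, -0.2138, -0.7, 56, 25, [388.0, 135.0]]
[0.6224, -0.0905, -3.9, 63, 24, [341.0, 134.0]]
[0.6279, 0.0381, 1.7, 65, 25, [297.0, 134.0]]
[0.6174, -0.0413, 6.7, 128, 26, [325.0, 137.0]]
shift [-0.024, 0.024, 0.218] turn [-0.0, -0.002, 0.004] q7 -1.61
```

>>> servo_tool:
  commands:
    - [[-0.024,0.024,0],[0,0,0]]
    - [[-0.024,0.024,0.12],[0,0,0]]
    - [[-0.024,0.024,0.18],[0,0,0]]
    - [[-0.024,0.024,0.215],[0,0,0]]
    - [[-0.024,0.024,0.215],[0,0,0]]
    - [[-0.024,0.024,0.215],[0,0,0]]

```text
clock: 10.65
tcp_pos: [0.469, -0.1197, 0.0208]
orientation: [3.139, -0.12, 0.002]
contact_force: [-0.3, 0.3, -0.2]
grip_width: 0.0513
gripper_force: 0.0
```

>>> servo_tool:
  commands:
    - [[0,0,0],[0,0,0]]
    - [[0,0,0],[0,0,0]]
    - [[0,0,0],[0,0,0]]
    - [[0,0,0],[0,0,0]]
    - [[0,0,0],[0,0,0]]
    - [[0,0,-0.1],[0,0,0]]
    - [[0,0,-0.3],[0,0,0]]
    - [[0,0,-0.5],[0,0,0]]
    - [[0,0,-0.7],[0,0,0]]
    - [[0,0,-0.7],[0,0,0]]
  claw: 1
  squeeze: 80

```text
clock: 11.65
tcp_pos: [0.4722, -0.1201, 0.2013]
orientation: [3.138, -0.12, 0.019]
contact_force: [1.1, -0.8, -1.7]
grip_width: 0.0111
gripper_force: 79.3
```

```bash
cat >> h.py <<'E'
C=np.array([.551,.242]);PSI=np.radians(6.2)
def slot(k,z):
    c=C+.042*k*np.array([np.cos(PSI),np.sin(PSI)]); go([c[0],c[1],z],PSI)
E
python3 - <<'E'
from h import *
print(r.get_obs()["tcp_pos"],r.get_obs()["grip_width"]);slot(-2,.2)
T=wristT();p,d=r.grab_frame("wrist");cv2.imwrite("pics/g1.png",p[:,:,::-1])
E
```

```text
[ 0.47224232 -0.12012674  0.20128074] 0.011119006030339407
shift [-0.127, -1.407, 0.002] turn [-0.005, -0.007, 0.882] q7 -1.56
```

View pics/g1.png

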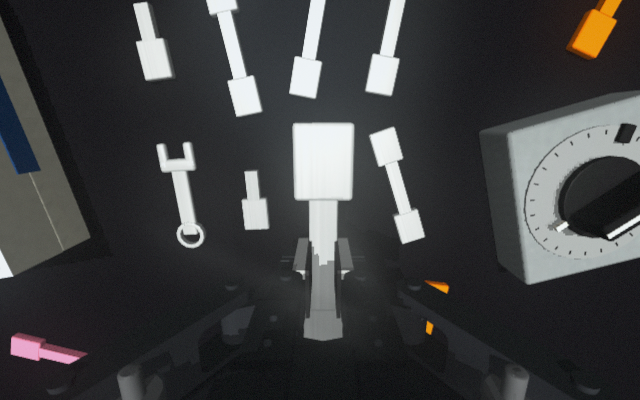

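The wrist view shows the bar held square at its waist, at (322,200).

>>> servo_tool:
  commands:
    - [[-0.127,-0.95,0],[0,0,0.882]]
    - [[-0.127,-0.95,0],[0,0,0.882]]
    - [[-0.127,-0.95,0],[0,0,0.882]]
    - [[-0.127,-0.95,0],[0,0,0.882]]
    - [[-0.127,-0.95,0],[0,0,0.882]]
    - [[-0.127,-0.95,0],[0,0,0.882]]
    - [[-0.127,-0.95,0],[0,0,0.882]]
    - [[-0.127,-0.95,0],[0,0,0.882]]
    - [[-0.127,-0.95,0],[0,0,0.882]]
    - [[-0.127,-0.95,0],[0,0,0.882]]
    - [[-0.127,-0.95,0],[0,0,0.882]]

```text
clock: 12.8
tcp_pos: [0.4522, 0.1176, 0.1895]
orientation: [2.491, -1.886, -0.02]
contact_force: [1.0, -0.9, -3.5]
grip_width: 0.0112
gripper_force: 79.2
```

```bash
python3 - <<'E'
from h import *
slot(-2,.13)
E
```

```text
shift [-0.427, -0.189, 0.234] turn [0.014, -0.001, 0.106] q7 -2.94
```

```bash
sed -i 's/q7=o\["joints"\]\[6\]+rv\[2\]/q7=o["joints"][6]-rv[2]/' h.py; python3 - <<'E'
from h import *
slot(-2,.2)
E
```

```text
shift [-0.427, -0.183, -0.046] turn [0.002, 0.02, -1.894] q7 -2.94
```

>>> servo_tool:
  commands:
    - [[0,0,-0.05],[0,0,-0.95]]
    - [[0,0,-0.05],[0,0,-0.95]]
    - [[0,0,-0.05],[0,0,-0.95]]
    - [[0,0,-0.05],[0,0,-0.95]]
    - [[0,0,-0.05],[0,0,-0.95]]
    - [[0,0,-0.05],[0,0,-0.95]]
    - [[0,0,-0.05],[0,0,-0.95]]
    - [[0,0,-0.05],[0,0,-0.95]]
    - [[0,0,-0.05],[0,0,-0.95]]
    - [[0,0,-0.05],[0,0,-0.95]]
    - [[0,0,-0.05],[0,0,-0.95]]

```text
clock: 13.9
tcp_pos: [0.4526, 0.1178, 0.2017]
orientation: [3.122, 0.314, -0.035]
contact_force: [0.3, 0.0, -1.6]
grip_width: 0.0111
gripper_force: 79.2
```

```bash
python3 - <<'E'
from h import *
slot(-2,.2)
E
```

```text
shift [0.15, -0.439, 0.003] turn [-0.01, 0.012, -0.941] q7 -1.6
```

>>> servo_tool:
  commands:
    - [[0.15,-0.439,0],[-0.01,0.012,-0.941]]
    - [[0.15,-0.439,0],[-0.01,0.012,-0.941]]
    - [[0.15,-0.439,0],[-0.01,0.012,-0.941]]
    - [[0.15,-0.439,0],[-0.01,0.012,-0.941]]
    - [[0.15,-0.439,0],[-0.01,0.012,-0.941]]
    - [[0.15,-0.439,0],[-0.01,0.012,-0.941]]
    - [[0.15,-0.439,0],[-0.01,0.012,-0.941]]
    - [[0.15,-0.439,0],[-0.01,0.012,-0.941]]
    - [[0.15,-0.439,0],[-0.01,0.012,-0.941]]
    - [[0.15,-0.439,0],[-0.01,0.012,-0.941]]
    - [[0.15,-0.439,0],[-0.01,0.012,-0.941]]
    - [[0.15,-0.439,0],[-0.01,0.012,-0.941]]

```text
clock: 15.1
tcp_pos: [0.4684, 0.233, 0.2016]
orientation: [2.106, 2.33, 0.002]
contact_force: [0.2, 0.8, -2.7]
grip_width: 0.0112
gripper_force: 79.3
```

```bash
python3 - <<'E'
from h import *
slot(-2,.073)
print(r.get_obs()["joints"].round(2))
E
```

```text
shift [0.0, -0.004, 0.515] turn [0.001, -0.0, -0.005] q7 -0.41
[-0.75  0.28  0.2   1.98 -0.07  0.88 -0.41]
```

>>> servo_tool:
  commands:
    - [[0,-0.004,0.15],[0,0,-0.005]]
    - [[0,-0.004,0.3],[0,0,-0.005]]
    - [[0,-0.004,0.4],[0,0,-0.005]]
    - [[0,-0.004,0.46],[0,0,-0.005]]
    - [[0,-0.004,0.49],[0,0,-0.005]]
    - [[0,-0.004,0.51],[0,0,-0.005]]
    - [[0,-0.004,0.51],[0,0,-0.005]]
    - [[0,-0.004,0.51],[0,0,-0.005]]

```text
clock: 15.9
tcp_pos: [0.4688, 0.2338, 0.0758]
orientation: [2.09, 2.343, 0.007]
contact_force: [-0.3, -0.4, -2.1]
grip_width: 0.0113
gripper_force: 79.2
```

>>> servo_tool:
  commands:
    - [[0,0,0],[0,0,0]]
    - [[0,0,0],[0,0,0]]
    - [[0,0,0],[0,0,0]]
    - [[0,0,-0.1],[0,0,0]]
    - [[0,0,-0.25],[0,0,0]]
    - [[0,0,-0.4],[0,0,0]]
    - [[0,0,-0.5],[0,0,0]]
    - [[0,0,-0.6],[0,0,0]]
    - [[0,0,-0.6],[0,0,0]]
  claw: 0.72

```text
clock: 16.8
tcp_pos: [0.4695, 0.2342, 0.2287]
orientation: [2.089, 2.343, 0.015]
contact_force: [-0.1, 0.5, 0.4]
grip_width: 0.0237
gripper_force: 0.0
```

```bash
cat >> h.py <<'E'
def bars():
    out=[]
    for cam,z in(("wrist",.008),("top",.008)):
        T=wristT() if cam=="wrist" else None
        p,d=r.grab_frame(cam)
        if cam=="wrist": cv2.imwrite("pics/last.png",p[:,:,::-1])
        for b in blobs(p,cam,z,T,amin=50):
            if 115<b[3]<140 and b[4]<31 and .3<b[0]<.8 and -.35<b[1]<.15: print(cam,b[:5])
def inside():
    T=wristT();p,d=r.grab_frame("wrist");cv2.imwrite("pics/last.png",p[:,:,::-1])
    P=cloud("wrist",d,T);Q=P[(P[:,2]>.056)&(P[:,2]<.09)]
    q=(Q[:,:2]-C)@np.array([[np.cos(PSI),-np.sin(PSI)],[np.sin(PSI),np.cos(PSI)]])
    q=q[(abs(q[:,0])<.112)&(abs(q[:,1])<.072)]
    print("inside hist x",np.histogram(q[:,0],bins=np.arange(-.112,.113,.014))[0])
E
python3 - <<'E'
from h import *
inside();bars(); go([.4642,-.1998,.2],np.radians(104.9))
E
```

```text
inside hist x [   0 1088 1486  113    0    0    0    0    0    0    0    0    0    0
    0    0]
top [0.4638, -0.1997, 14.9, 128, 27]
top [0.6177, -0.0414, 6.6, 129, 27]
top [0.6259, -0.1971, -14.2, 129, 27]
top [0.6294, -0.1215, -15.4, 129, 27]
shift [-1.719, -0.211, 0.096] turn [0.001, -0.001, 0.908] q7 -0.4
```

View pics/last.png

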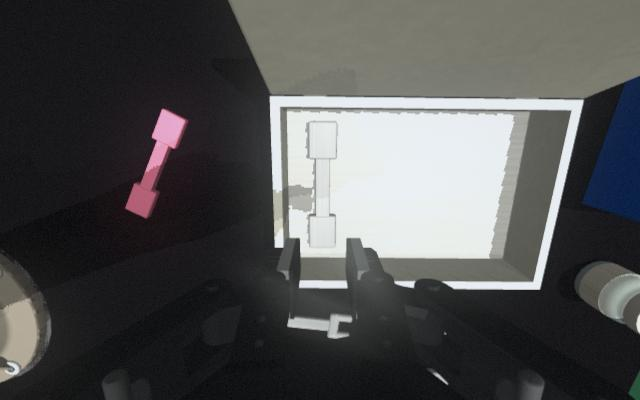

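The wrist view shows bar A flat in the left slot at (322,185). Next bar B.

>>> servo_tool:
  commands:
    - [[-0.9,-0.1,0],[0,0,0]]
    - [[-0.9,-0.1,0],[0,0,0]]
    - [[-0.9,-0.1,0],[0,0,0]]
    - [[-0.9,-0.1,0],[0,0,0]]
    - [[-0.9,-0.1,0],[0,0,0]]
    - [[-0.9,-0.1,0],[0,0,0]]
  claw: 0.4

```text
clock: 17.55
tcp_pos: [0.4675, 0.0022, 0.2236]
orientation: [2.099, 2.337, 0.0]
contact_force: [0.5, 0.5, 0.7]
grip_width: 0.0513
gripper_force: 0.0
```

>>> servo_tool:
  commands:
    - [[-0.82,-0.11,0.4],[0,0,0.908]]
    - [[-0.82,-0.11,0.4],[0,0,0.908]]
    - [[-0.82,-0.11,0.4],[0,0,0.908]]
    - [[-0.82,-0.11,0.4],[0,0,0.908]]
    - [[-0.82,-0.11,0.4],[0,0,0.908]]
    - [[-0.82,-0.11,0.4],[0,0,0.908]]
    - [[-0.82,-0.11,0.4],[0,0,0.908]]
    - [[-0.82,-0.11,0.4],[0,0,0.908]]
    - [[-0.82,-0.11,0.4],[0,0,0.908]]
    - [[-0.82,-0.11,0.4],[0,0,0.908]]
    - [[-0.82,-0.11,0.4],[0,0,0.908]]
    - [[-0.82,-0.11,0.4],[0,0,0.908]]
    - [[-0.82,-0.11,0.4],[0,0,0.908]]

```text
clock: 18.85
tcp_pos: [0.4651, -0.1993, 0.124]
orientation: [-3.113, -0.409, -0.004]
contact_force: [-0.3, 0.2, 0.5]
grip_width: 0.0514
gripper_force: 0.0
```

```bash
python3 - <<'E'
from h import *
bars(); go([.464,-.1998,.021],np.radians(104.9));print(r.get_obs()["tcp_pos"])
E
```

```text
wrist [0.4653, -0.2035, 14.3, 129, 27]
top [0.6174, -0.0413, 6.7, 128, 26]
top [0.6299, -0.1216, -15.2, 128, 26]
shift [-0.006, -0.0, 0.413] turn [-0.001, -0.002, 0.0] q7 -0.6
[ 0.46515171 -0.19961394  0.12426888]
```

>>> servo_tool:
  commands:
    - [[0,0.004,0.15],[0,0,0]]
    - [[0,0.004,0.28],[0,0,0]]
    - [[0,0.004,0.37],[0,0,0]]
    - [[0,0.004,0.41],[0,0,0]]
    - [[0,0.004,0.41],[0,0,0]]
    - [[0,0.004,0.41],[0,0,0]]

```text
clock: 19.55
tcp_pos: [0.4662, -0.201, 0.0226]
orientation: [-3.114, -0.406, -0.006]
contact_force: [0.2, -0.2, 0.4]
grip_width: 0.0513
gripper_force: 0.0
```

>>> servo_tool:
  commands:
    - [[0,0,0],[0,0,0]]
    - [[0,0,0],[0,0,0]]
    - [[0,0,0],[0,0,0]]
    - [[0,0,0],[0,0,0]]
    - [[0,0,0],[0,0,0]]
    - [[0,0,-0.1],[0,0,0]]
    - [[0,0,-0.3],[0,0,0]]
    - [[0,0,-0.5],[0,0,0]]
    - [[0,0,-0.72],[0,0,0]]
    - [[0,0,-0.72],[0,0,0]]
    - [[0,0,-0.72],[0,0,0]]
  claw: 1
  squeeze: 80

```text
clock: 20.65
tcp_pos: [0.466, -0.2006, 0.2032]
orientation: [-3.114, -0.407, -0.01]
contact_force: [-0.1, -0.2, -2.3]
grip_width: 0.0107
gripper_force: 79.1
```

```bash
python3 - <<'E'
from h import *
slot(-1,.2); print(r.get_obs()["tcp_pos"])
E
```

```text
shift [0.618, -1.649, 0.018] turn [0.003, -0.004, -0.903] q7 -0.7
[ 0.46597746 -0.20060731  0.20321792]
```

>>> servo_tool:
  commands:
    - [[0.31,-0.82,0],[0,0,0]]
    - [[0.31,-0.82,0],[0,0,0]]
    - [[0.31,-0.82,0],[0,0,0]]
    - [[0.31,-0.82,0],[0,0,0]]
    - [[0.31,-0.82,0],[0,0,0]]
    - [[0.31,-0.82,0],[0,0,0]]

```text
clock: 21.25
tcp_pos: [0.4864, 0.0212, 0.2003]
orientation: [-3.112, -0.417, 0.001]
contact_force: [-0.0, -0.1, -2.9]
grip_width: 0.0107
gripper_force: 79.1
```

>>> servo_tool:
  commands:
    - [[0.308,-0.829,0.018],[0,0,-0.903]]
    - [[0.308,-0.829,0.018],[0,0,-0.903]]
    - [[0.308,-0.829,0.018],[0,0,-0.903]]
    - [[0.308,-0.829,0.018],[0,0,-0.903]]
    - [[0.308,-0.829,0.018],[0,0,-0.903]]
    - [[0.308,-0.829,0.018],[0,0,-0.903]]
    - [[0.308,-0.829,0.018],[0,0,-0.903]]
    - [[0.308,-0.829,0.018],[0,0,-0.903]]
    - [[0.308,-0.829,0.018],[0,0,-0.903]]
    - [[0.308,-0.829,0.018],[0,0,-0.903]]
    - [[0.308,-0.829,0.018],[0,0,-0.903]]
    - [[0.308,-0.829,0.018],[0,0,-0.903]]
    - [[0.308,-0.829,0.018],[0,0,-0.903]]

```text
clock: 22.55
tcp_pos: [0.5087, 0.2365, 0.1976]
orientation: [2.102, 2.334, 0.003]
contact_force: [-1.0, 0.1, -1.8]
grip_width: 0.0108
gripper_force: 79.2
```

```bash
python3 - <<'E'
from h import *
slot(-1,.073)
E
```

```text
shift [0.003, 0.002, 0.498] turn [0.001, -0.0, -0.002] q7 -0.28
```

>>> servo_tool:
  commands:
    - [[0,0,0.15],[0,0,0]]
    - [[0,0,0.3],[0,0,0]]
    - [[0,0,0.4],[0,0,0]]
    - [[0,0,0.46],[0,0,0]]
    - [[0,0,0.48],[0,0,0]]
    - [[0,0,0.497],[0,0,0]]
    - [[0,0,0.497],[0,0,0]]
    - [[0,0,0.497],[0,0,0]]

```text
clock: 23.35
tcp_pos: [0.51, 0.2378, 0.075]
orientation: [2.099, 2.336, 0.008]
contact_force: [0.1, 0.2, -2.1]
grip_width: 0.011
gripper_force: 79.1
```

>>> servo_tool:
  commands:
    - [[0,0,0],[0,0,0]]
    - [[0,0,0],[0,0,0]]
    - [[0,0,0],[0,0,0]]
    - [[0,0,-0.1],[0,0,0]]
    - [[0,0,-0.25],[0,0,0]]
    - [[0,0,-0.4],[0,0,0]]
    - [[0,0,-0.5],[0,0,0]]
    - [[0,0,-0.6],[0,0,0]]
    - [[0,0,-0.6],[0,0,0]]
  claw: 0.72

```text
clock: 24.25
tcp_pos: [0.5108, 0.238, 0.2278]
orientation: [2.098, 2.335, 0.015]
contact_force: [1.0, 0.0, 0.3]
grip_width: 0.0237
gripper_force: 0.0
```

```bash
python3 - <<'E'
from h import *
inside();bars(); go([.6175,-.0413,.2],np.radians(96.6))
E
```

```text
inside hist x [   0 1101 1430  122 1203 1420   66    0    0    0    0    0    0    0
    0    0]
top [0.6178, -0.0412, 6.7, 129, 27]
top [0.6259, -0.1971, -14.2, 129, 27]
top [0.6295, -0.1214, -15.3, 129, 27]
shift [-1.154, 0.315, 0.093] turn [0.001, -0.002, 0.995] q7 -0.29
```

>>> servo_tool:
  commands:
    - [[-0.6,0.16,0],[0,0,0]]
    - [[-0.6,0.16,0],[0,0,0]]
    - [[-0.6,0.16,0],[0,0,0]]
    - [[-0.6,0.16,0],[0,0,0]]
  claw: 0.4

```text
clock: 24.8
tcp_pos: [0.5656, 0.084, 0.223]
orientation: [2.109, 2.323, -0.001]
contact_force: [0.1, -1.1, -0.3]
grip_width: 0.0517
gripper_force: 0.0
```

>>> servo_tool:
  commands:
    - [[-0.554,0.155,0.4],[0,0,0.995]]
    - [[-0.554,0.155,0.4],[0,0,0.995]]
    - [[-0.554,0.155,0.4],[0,0,0.995]]
    - [[-0.554,0.155,0.4],[0,0,0.995]]
    - [[-0.554,0.155,0.4],[0,0,0.995]]
    - [[-0.554,0.155,0.4],[0,0,0.995]]
    - [[-0.554,0.155,0.4],[0,0,0.995]]
    - [[-0.554,0.155,0.4],[0,0,0.995]]
    - [[-0.554,0.155,0.4],[0,0,0.995]]
    - [[-0.554,0.155,0.4],[0,0,0.995]]
    - [[-0.554,0.155,0.4],[0,0,0.995]]
    - [[-0.554,0.155,0.4],[0,0,0.995]]
    - [[-0.554,0.155,0.4],[0,0,0.995]]
    - [[-0.554,0.155,0.4],[0,0,0.995]]

```text
clock: 26.2
tcp_pos: [0.6179, -0.041, 0.1234]
orientation: [-3.135, -0.182, -0.003]
contact_force: [-0.0, 0.0, -0.2]
grip_width: 0.0516
gripper_force: 0.0
```

```bash
python3 - <<'E'
from h import *
bars(); go([.6178,-.042,.0215],np.radians(96.6));print(r.get_obs()["tcp_pos"])
E
```

```text
wrist [0.6264, -0.2015, -14.2, 130, 28]
wrist [0.6189, -0.0453, 6.5, 128, 27]
wrist [0.6363, -0.1276, -15.3, 116, 28]
top [0.6142, -0.0416, 6.3, 122, 26]
top [0.626, -0.1969, -14.4, 129, 27]
top [0.6294, -0.1215, -15.3, 129, 27]
shift [-0.003, 0.004, 0.409] turn [-0.001, -0.002, 0.0] q7 -0.96
[ 0.61805828 -0.04116598  0.12367533]
```

>>> servo_tool:
  commands:
    - [[0,0.006,0.15],[0,0,0]]
    - [[0,0.006,0.28],[0,0,0]]
    - [[0,0.006,0.37],[0,0,0]]
    - [[0,0.006,0.408],[0,0,0]]
    - [[0,0.006,0.408],[0,0,0]]
    - [[0,0.006,0.408],[0,0,0]]

```text
clock: 26.9
tcp_pos: [0.6194, -0.0428, 0.0228]
orientation: [-3.135, -0.18, -0.007]
contact_force: [0.5, -1.0, 0.6]
grip_width: 0.0513
gripper_force: 0.0
```

>>> servo_tool:
  commands:
    - [[0,0,0],[0,0,0]]
    - [[0,0,0],[0,0,0]]
    - [[0,0,0],[0,0,0]]
    - [[0,0,0],[0,0,0]]
    - [[0,0,0],[0,0,0]]
    - [[0,0,-0.1],[0,0,0]]
    - [[0,0,-0.3],[0,0,0]]
    - [[0,0,-0.5],[0,0,0]]
    - [[0,0,-0.72],[0,0,0]]
    - [[0,0,-0.72],[0,0,0]]
    - [[0,0,-0.72],[0,0,0]]
  claw: 1
  squeeze: 80

```text
clock: 28.0
tcp_pos: [0.6189, -0.0426, 0.2035]
orientation: [-3.134, -0.181, -0.01]
contact_force: [-0.3, 0.6, -1.6]
grip_width: 0.0111
gripper_force: 78.8
```

```bash
python3 - <<'E'
from h import *
slot(0,.2); print(r.get_obs()["tcp_pos"])
E
```

```text
shift [-0.139, -1.162, 0.015] turn [0.002, -0.004, -0.996] q7 -1.03
[ 0.61888913 -0.04259899  0.20349348]
```

>>> servo_tool:
  commands:
    - [[-0.07,-0.6,0],[0,0,0]]
    - [[-0.07,-0.6,0],[0,0,0]]
    - [[-0.07,-0.6,0],[0,0,0]]
    - [[-0.07,-0.6,0],[0,0,0]]

```text
clock: 28.4
tcp_pos: [0.5806, 0.1141, 0.1987]
orientation: [-3.13, -0.2, 0.005]
contact_force: [-0.5, 0.6, -1.8]
grip_width: 0.0107
gripper_force: 78.9
```

>>> servo_tool:
  commands:
    - [[-0.069,-0.562,0.015],[0,0,-0.996]]
    - [[-0.069,-0.562,0.015],[0,0,-0.996]]
    - [[-0.069,-0.562,0.015],[0,0,-0.996]]
    - [[-0.069,-0.562,0.015],[0,0,-0.996]]
    - [[-0.069,-0.562,0.015],[0,0,-0.996]]
    - [[-0.069,-0.562,0.015],[0,0,-0.996]]
    - [[-0.069,-0.562,0.015],[0,0,-0.996]]
    - [[-0.069,-0.562,0.015],[0,0,-0.996]]
    - [[-0.069,-0.562,0.015],[0,0,-0.996]]
    - [[-0.069,-0.562,0.015],[0,0,-0.996]]
    - [[-0.069,-0.562,0.015],[0,0,-0.996]]
    - [[-0.069,-0.562,0.015],[0,0,-0.996]]
    - [[-0.069,-0.562,0.015],[0,0,-0.996]]
    - [[-0.069,-0.562,0.015],[0,0,-0.996]]

```text
clock: 29.8
tcp_pos: [0.5499, 0.2417, 0.1976]
orientation: [2.099, 2.337, 0.003]
contact_force: [0.2, -0.5, -1.3]
grip_width: 0.0109
gripper_force: 78.9
```

```bash
python3 - <<'E'
from h import *
slot(0,.073)
E
```

```text
shift [0.0, 0.003, 0.498] turn [0.001, -0.0, -0.001] q7 -0.18
```

>>> servo_tool:
  commands:
    - [[0,0.003,0.15],[0,0,0]]
    - [[0,0.003,0.3],[0,0,0]]
    - [[0,0.003,0.4],[0,0,0]]
    - [[0,0.003,0.46],[0,0,0]]
    - [[0,0.003,0.48],[0,0,0]]
    - [[0,0.003,0.497],[0,0,0]]
    - [[0,0.003,0.497],[0,0,0]]
    - [[0,0.003,0.497],[0,0,0]]

```text
clock: 30.6
tcp_pos: [0.5522, 0.2425, 0.0752]
orientation: [2.097, 2.337, 0.008]
contact_force: [-0.5, -0.2, -1.1]
grip_width: 0.0109
gripper_force: 78.9
```

>>> servo_tool:
  commands:
    - [[0,0,0],[0,0,0]]
    - [[0,0,0],[0,0,0]]
    - [[0,0,0],[0,0,0]]
    - [[0,0,-0.1],[0,0,0]]
    - [[0,0,-0.25],[0,0,0]]
    - [[0,0,-0.4],[0,0,0]]
    - [[0,0,-0.5],[0,0,0]]
    - [[0,0,-0.6],[0,0,0]]
    - [[0,0,-0.6],[0,0,0]]
  claw: 0.72

```text
clock: 31.5
tcp_pos: [0.5531, 0.2425, 0.228]
orientation: [2.096, 2.336, 0.015]
contact_force: [0.7, -0.2, 0.0]
grip_width: 0.0238
gripper_force: 0.0
```

```bash
python3 - <<'E'
from h import *
inside();bars(); go([.6294,-.1225,.2],np.radians(90-15.3))
E
```

```text
inside hist x [   0 1072 1531  192 1148 1311   89 1147 1393  125    0    0    0    0
    0    0]
top [0.6259, -0.1969, -14.4, 129, 27]
top [0.6293, -0.1214, -15.2, 129, 27]
shift [-1.483, 0.155, 0.093] turn [0.002, 0.0, -0.761] q7 -0.19
```

>>> servo_tool:
  commands:
    - [[-0.8,0.08,0],[0,0,0]]
    - [[-0.8,0.08,0],[0,0,0]]
    - [[-0.8,0.08,0],[0,0,0]]
    - [[-0.8,0.08,0],[0,0,0]]
    - [[-0.8,0.08,0],[0,0,0]]
  claw: 0.4

```text
clock: 32.15
tcp_pos: [0.5925, 0.0357, 0.2232]
orientation: [2.109, 2.323, -0.001]
contact_force: [0.4, -0.4, 0.5]
grip_width: 0.0514
gripper_force: 0.0
```

>>> servo_tool:
  commands:
    - [[-0.683,0.075,0.4],[0,0,-0.761]]
    - [[-0.683,0.075,0.4],[0,0,-0.761]]
    - [[-0.683,0.075,0.4],[0,0,-0.761]]
    - [[-0.683,0.075,0.4],[0,0,-0.761]]
    - [[-0.683,0.075,0.4],[0,0,-0.761]]
    - [[-0.683,0.075,0.4],[0,0,-0.761]]
    - [[-0.683,0.075,0.4],[0,0,-0.761]]
    - [[-0.683,0.075,0.4],[0,0,-0.761]]
    - [[-0.683,0.075,0.4],[0,0,-0.761]]
    - [[-0.683,0.075,0.4],[0,0,-0.761]]
    - [[-0.683,0.075,0.4],[0,0,-0.761]]

```text
clock: 33.25
tcp_pos: [0.6296, -0.1221, 0.1231]
orientation: [0.422, 3.112, 0.003]
contact_force: [0.2, 0.7, -1.0]
grip_width: 0.0515
gripper_force: 0.0
```

```bash
python3 - <<'E'
from h import *
bars(); go([.630,-.1235,.0215],np.radians(90-15.3));print(r.get_obs()["tcp_pos"])
E
```

```text
wrist [0.6298, -0.1255, -15.3, 130, 28]
shift [-0.001, -0.006, 0.408] turn [0.001, 0.001, -0.001] q7 1.53
[ 0.62986506 -0.12209672  0.12345852]
```

>>> servo_tool:
  commands:
    - [[0,-0.006,0.15],[0,0,0]]
    - [[0,-0.006,0.28],[0,0,0]]
    - [[0,-0.006,0.37],[0,0,0]]
    - [[0,-0.006,0.408],[0,0,0]]
    - [[0,-0.006,0.408],[0,0,0]]
    - [[0,-0.006,0.408],[0,0,0]]

```text
clock: 33.95
tcp_pos: [0.6307, -0.1237, 0.0227]
orientation: [0.418, 3.11, 0.003]
contact_force: [0.4, -0.2, -0.0]
grip_width: 0.0513
gripper_force: 0.0
```

>>> servo_tool:
  commands:
    - [[0,0,0],[0,0,0]]
    - [[0,0,0],[0,0,0]]
    - [[0,0,0],[0,0,0]]
    - [[0,0,0],[0,0,0]]
    - [[0,0,0],[0,0,0]]
    - [[0,0,-0.1],[0,0,0]]
    - [[0,0,-0.3],[0,0,0]]
    - [[0,0,-0.5],[0,0,0]]
    - [[0,0,-0.72],[0,0,0]]
    - [[0,0,-0.72],[0,0,0]]
    - [[0,0,-0.72],[0,0,0]]
  claw: 1
  squeeze: 80

```text
clock: 35.05
tcp_pos: [0.6302, -0.124, 0.2038]
orientation: [0.417, 3.107, 0.004]
contact_force: [-0.1, 0.1, -1.9]
grip_width: 0.0107
gripper_force: 78.8
```

```bash
python3 - <<'E'
from h import *
slot(1,.2); print(r.get_obs()["tcp_pos"])
E
```

```text
shift [0.536, 1.39, 0.017] turn [0.004, 0.002, 0.761] q7 1.52
[ 0.63018944 -0.12398633  0.20382576]
```

>>> servo_tool:
  commands:
    - [[0.27,0.7,0],[0,0,0]]
    - [[0.27,0.7,0],[0,0,0]]
    - [[0.27,0.7,0],[0,0,0]]
    - [[0.27,0.7,0],[0,0,0]]
    - [[0.27,0.7,0],[0,0,0]]

```text
clock: 35.55
tcp_pos: [0.6079, 0.0713, 0.1992]
orientation: [-0.401, -3.113, -0.007]
contact_force: [0.2, -0.1, -1.5]
grip_width: 0.0109
gripper_force: 78.9
```

>>> servo_tool:
  commands:
    - [[0.266,0.69,0.015],[0,0,0.761]]
    - [[0.266,0.69,0.015],[0,0,0.761]]
    - [[0.266,0.69,0.015],[0,0,0.761]]
    - [[0.266,0.69,0.015],[0,0,0.761]]
    - [[0.266,0.69,0.015],[0,0,0.761]]
    - [[0.266,0.69,0.015],[0,0,0.761]]
    - [[0.266,0.69,0.015],[0,0,0.761]]
    - [[0.266,0.69,0.015],[0,0,0.761]]
    - [[0.266,0.69,0.015],[0,0,0.761]]
    - [[0.266,0.69,0.015],[0,0,0.761]]
    - [[0.266,0.69,0.015],[0,0,0.761]]
    - [[0.266,0.69,0.015],[0,0,0.761]]

```text
clock: 36.75
tcp_pos: [0.5917, 0.2464, 0.1982]
orientation: [2.096, 2.339, 0.004]
contact_force: [0.1, 0.3, -1.1]
grip_width: 0.0106
gripper_force: 78.9
```

```bash
python3 - <<'E'
from h import *
slot(1,.073)
E
```

```text
shift [-0.001, 0.003, 0.501] turn [0.002, -0.001, 0.001] q7 -0.16
```

>>> servo_tool:
  commands:
    - [[0,0.003,0.15],[0,0,0]]
    - [[0,0.003,0.3],[0,0,0]]
    - [[0,0.003,0.4],[0,0,0]]
    - [[0,0.003,0.46],[0,0,0]]
    - [[0,0.003,0.48],[0,0,0]]
    - [[0,0.003,0.5],[0,0,0]]
    - [[0,0.003,0.5],[0,0,0]]
    - [[0,0.003,0.5],[0,0,0]]

```text
clock: 37.55
tcp_pos: [0.5937, 0.2473, 0.0746]
orientation: [2.097, 2.337, 0.008]
contact_force: [-0.5, 0.5, -0.9]
grip_width: 0.0111
gripper_force: 78.9
```

>>> servo_tool:
  commands:
    - [[0,0,0],[0,0,0]]
    - [[0,0,0],[0,0,0]]
    - [[0,0,0],[0,0,0]]
    - [[0,0,-0.1],[0,0,0]]
    - [[0,0,-0.25],[0,0,0]]
    - [[0,0,-0.4],[0,0,0]]
    - [[0,0,-0.5],[0,0,0]]
    - [[0,0,-0.6],[0,0,0]]
    - [[0,0,-0.6],[0,0,0]]
  claw: 0.72

```text
clock: 38.45
tcp_pos: [0.5946, 0.2473, 0.2278]
orientation: [2.096, 2.336, 0.016]
contact_force: [0.9, 0.5, 0.2]
grip_width: 0.0243
gripper_force: 0.0
```

```bash
python3 - <<'E'
from h import *
inside();bars(); go([.6264,-.199,.2],np.radians(90-14.4))
E
```

```text
inside hist x [   0 1046 1578  230 1171 1494  126 1118 1350  102 1180 1431   95    0
    0    0]
top [0.6259, -0.1969, -14.4, 129, 27]
shift [-1.787, -0.057, 0.089] turn [0.002, 0.0, -0.771] q7 -0.17
```

>>> servo_tool:
  commands:
    - [[-0.95,-0.03,0],[0,0,0]]
    - [[-0.95,-0.03,0],[0,0,0]]
    - [[-0.95,-0.03,0],[0,0,0]]
    - [[-0.95,-0.03,0],[0,0,0]]
    - [[-0.95,-0.03,0],[0,0,0]]
    - [[-0.95,-0.03,0],[0,0,0]]
  claw: 0.4

```text
clock: 39.2
tcp_pos: [0.6097, 0.0017, 0.2223]
orientation: [2.108, 2.326, -0.001]
contact_force: [-0.2, 0.1, -0.3]
grip_width: 0.051
gripper_force: 0.0
```

>>> servo_tool:
  commands:
    - [[-0.837,-0.027,0.4],[0,0,-0.771]]
    - [[-0.837,-0.027,0.4],[0,0,-0.771]]
    - [[-0.837,-0.027,0.4],[0,0,-0.771]]
    - [[-0.837,-0.027,0.4],[0,0,-0.771]]
    - [[-0.837,-0.027,0.4],[0,0,-0.771]]
    - [[-0.837,-0.027,0.4],[0,0,-0.771]]
    - [[-0.837,-0.027,0.4],[0,0,-0.771]]
    - [[-0.837,-0.027,0.4],[0,0,-0.771]]
    - [[-0.837,-0.027,0.4],[0,0,-0.771]]
    - [[-0.837,-0.027,0.4],[0,0,-0.771]]
    - [[-0.837,-0.027,0.4],[0,0,-0.771]]

```text
clock: 40.3
tcp_pos: [0.6268, -0.1983, 0.1223]
orientation: [0.397, 3.115, 0.003]
contact_force: [0.5, 0.1, -0.3]
grip_width: 0.0511
gripper_force: 0.0
```

```bash
python3 - <<'E'
from h import *
bars(); go([.6264,-.199,.0215],np.radians(90-14.4));print(r.get_obs()["tcp_pos"])
E
```

```text
wrist [0.6266, -0.2008, -14.4, 130, 28]
shift [0.002, -0.004, 0.405] turn [0.001, 0.001, -0.001] q7 1.64
[ 0.62692977 -0.19839578  0.12264234]
```

>>> servo_tool:
  commands:
    - [[0,-0.004,0.15],[0,0,0]]
    - [[0,-0.004,0.28],[0,0,0]]
    - [[0,-0.004,0.37],[0,0,0]]
    - [[0,-0.004,0.405],[0,0,0]]
    - [[0,-0.004,0.405],[0,0,0]]
    - [[0,-0.004,0.405],[0,0,0]]

```text
clock: 41.0
tcp_pos: [0.6278, -0.1998, 0.0227]
orientation: [0.394, 3.113, 0.002]
contact_force: [-0.0, 0.8, 0.1]
grip_width: 0.0512
gripper_force: 0.0
```

>>> servo_tool:
  commands:
    - [[0,0,0],[0,0,0]]
    - [[0,0,0],[0,0,0]]
    - [[0,0,0],[0,0,0]]
    - [[0,0,0],[0,0,0]]
    - [[0,0,0],[0,0,0]]
    - [[0,0,-0.1],[0,0,0]]
    - [[0,0,-0.3],[0,0,0]]
    - [[0,0,-0.5],[0,0,0]]
    - [[0,0,-0.72],[0,0,0]]
    - [[0,0,-0.72],[0,0,0]]
    - [[0,0,-0.72],[0,0,0]]
  claw: 1
  squeeze: 80

```text
clock: 42.1
tcp_pos: [0.6273, -0.2002, 0.2038]
orientation: [0.393, 3.11, 0.003]
contact_force: [-0.8, -0.4, -2.7]
grip_width: 0.0112
gripper_force: 78.7
```

```bash
python3 - <<'E'
from h import *
slot(2,.2); print(r.get_obs()["tcp_pos"])
E
```

```text
shift [0.421, 1.755, 0.017] turn [0.004, 0.003, 0.771] q7 1.63
[ 0.62734459 -0.200153    0.2038238 ]
```

>>> servo_tool:
  commands:
    - [[0.21,0.88,0],[0,0,0]]
    - [[0.21,0.88,0],[0,0,0]]
    - [[0.21,0.88,0],[0,0,0]]
    - [[0.21,0.88,0],[0,0,0]]
    - [[0.21,0.88,0],[0,0,0]]
    - [[0.21,0.88,0],[0,0,0]]

```text
clock: 42.7
tcp_pos: [0.6286, 0.0334, 0.1992]
orientation: [-0.379, -3.116, -0.006]
contact_force: [0.2, -0.3, -1.6]
grip_width: 0.0111
gripper_force: 78.7
```

>>> servo_tool:
  commands:
    - [[0.211,0.875,0.015],[0,0,0.771]]
    - [[0.211,0.875,0.015],[0,0,0.771]]
    - [[0.211,0.875,0.015],[0,0,0.771]]
    - [[0.211,0.875,0.015],[0,0,0.771]]
    - [[0.211,0.875,0.015],[0,0,0.771]]
    - [[0.211,0.875,0.015],[0,0,0.771]]
    - [[0.211,0.875,0.015],[0,0,0.771]]
    - [[0.211,0.875,0.015],[0,0,0.771]]
    - [[0.211,0.875,0.015],[0,0,0.771]]
    - [[0.211,0.875,0.015],[0,0,0.771]]
    - [[0.211,0.875,0.015],[0,0,0.771]]
    - [[0.211,0.875,0.015],[0,0,0.771]]

```text
clock: 43.9
tcp_pos: [0.6336, 0.2509, 0.1983]
orientation: [2.096, 2.339, 0.004]
contact_force: [-0.5, 0.5, -1.3]
grip_width: 0.0109
gripper_force: 78.8
```

```bash
python3 - <<'E'
from h import *
slot(2,.073)
E
```

```text
shift [-0.0, 0.002, 0.501] turn [0.002, -0.001, 0.001] q7 -0.16
```

>>> servo_tool:
  commands:
    - [[0,0.002,0.15],[0,0,0]]
    - [[0,0.002,0.3],[0,0,0]]
    - [[0,0.002,0.4],[0,0,0]]
    - [[0,0.002,0.46],[0,0,0]]
    - [[0,0.002,0.48],[0,0,0]]
    - [[0,0.002,0.5],[0,0,0]]
    - [[0,0.002,0.5],[0,0,0]]
    - [[0,0.002,0.5],[0,0,0]]

```text
clock: 44.7
tcp_pos: [0.6353, 0.2518, 0.0749]
orientation: [2.097, 2.337, 0.008]
contact_force: [1.0, -0.5, -1.3]
grip_width: 0.0109
gripper_force: 79.6
```

>>> servo_tool:
  commands:
    - [[0,0,0],[0,0,0]]
    - [[0,0,0],[0,0,0]]
    - [[0,0,0],[0,0,0]]
    - [[0,0,-0.1],[0,0,0]]
    - [[0,0,-0.25],[0,0,0]]
    - [[0,0,-0.4],[0,0,0]]
    - [[0,0,-0.55],[0,0,0]]
    - [[0,0,-0.75],[0,0,0]]
    - [[0,0,-0.9],[0,0,0]]
    - [[0,0,-0.9],[0,0,0]]
  claw: 0.72

```text
clock: 45.7
tcp_pos: [0.6371, 0.2516, 0.3067]
orientation: [2.094, 2.334, 0.024]
contact_force: [-0.1, 0.0, -0.6]
grip_width: 0.0239
gripper_force: 0.0
```

```bash
python3 - <<'E'
from h import *
inside();bars()
p,d=r.grab_frame("top");m=r.camera_model("top");P=cloud("top",d,m["extrinsics"])
Q=P[(P[:,2]>.15)&(P[:,1]>.36)&(P[:,1]<.48)&(P[:,0]>.4)&(P[:,0]<.66)]
H=Q[Q[:,2]>.30]; print(len(Q),len(H),Q[:,2].max(),H.mean(0) if len(H) else"")
go([.538,.32,.40],np.radians(96.2)); go([.538,.394,.40],np.radians(96.2))
E
```

```text
inside hist x [   0  694 1016  150  757  980   85    0  493  956  652 1053  213  815
  885   35]
533 0 0.2222594701587477 
shift [0.316, -0.348, -0.41] turn [0.001, 0.0, -1.0] q7 -0.19
shift [0.61, -0.316, -0.409] turn [0.001, 0.0, -1.0] q7 -0.19
```

View pics/last.png

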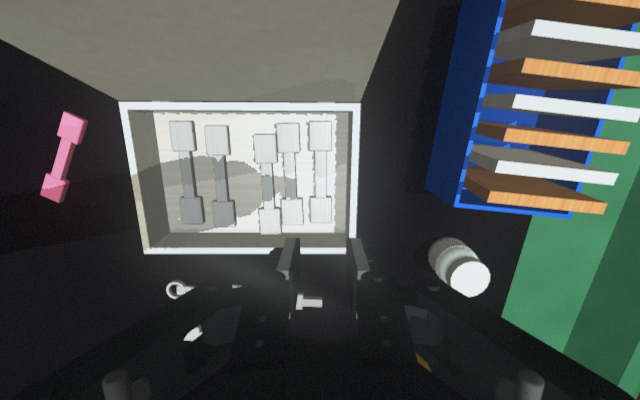

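The wrist view shows all five bars in the chamber at columns 186, 218, 267, 290 and 320. The middle one (267,185) was knocked sideways against its neighbour, so I'll check heights to confirm it isn't lying on it.

```bash
python3 - <<'E'
from h import *
T=wristT();p,d=r.grab_frame("wrist");P=cloud("wrist",d,T)
q=(P[:,:2]-C)@np.array([[np.cos(PSI),-np.sin(PSI)],[np.sin(PSI),np.cos(PSI)]])
k=(abs(q[:,0])<.11)&(abs(q[:,1])<.074)&(P[:,2]>.056)&(P[:,2]<.1);q=q[k];z=P[k,2]
print(np.percentile(z,[2,25,50,75,98,99.9]))
for x in np.arange(-.11,.11,.01):
    for lo,hi in((-.07,-.03),(.03,.07)):
        s=(q[:,0]>=x)&(q[:,0]<x+.01)&(q[:,1]>lo)&(q[:,1]<hi)
        print("%.2f n%d z%.4f"%(x,s.sum(),np.median(z[s]) if s.sum() else 0),end=" | ")
    print()
E
```

```text
[0.05755786 0.05928479 0.05983884 0.06037694 0.06142248 0.0622118 ]
-0.11 n0 z0.0000 | -0.11 n0 z0.0000 | 
-0.10 n113 z0.0599 | -0.10 n137 z0.0598 | 
-0.09 n199 z0.0600 | -0.09 n253 z0.0599 | 
-0.08 n204 z0.0599 | -0.08 n256 z0.0599 | 
-0.07 n67 z0.0589 | -0.07 n80 z0.0588 | 
-0.06 n94 z0.0598 | -0.06 n92 z0.0596 | 
-0.05 n222 z0.0600 | -0.05 n216 z0.0599 | 
-0.04 n229 z0.0599 | -0.04 n217 z0.0598 | 
-0.03 n85 z0.0594 | -0.03 n91 z0.0595 | 
-0.02 n0 z0.0000 | -0.02 n0 z0.0000 | 
-0.01 n0 z0.0000 | -0.01 n0 z0.0000 | 
-0.00 n79 z0.0599 | -0.00 n91 z0.0599 | 
0.01 n224 z0.0600 | 0.01 n143 z0.0598 | 
0.02 n203 z0.0598 | 0.02 n144 z0.0597 | 
0.03 n171 z0.0597 | 0.03 n216 z0.0597 | 
0.04 n215 z0.0600 | 0.04 n231 z0.0599 | 
0.05 n216 z0.0599 | 0.05 n234 z0.0597 | 
0.06 n36 z0.0591 | 0.06 n0 z0.0000 | 
0.07 n169 z0.0598 | 0.07 n219 z0.0597 | 
0.08 n207 z0.0600 | 0.08 n270 z0.0599 | 
0.09 n181 z0.0599 | 0.09 n210 z0.0597 | 
0.10 n0 z0.0000 | 0.10 n0 z0.0000 |
```

All bars are flat, with tops at 0.060 m. Now back to the lid handle.

>>> servo_tool:
  commands:
    - [[0,0,-0.2],[0,0,-0.1]]
    - [[0,0,-0.41],[0,0,-0.2]]
    - [[0,0,-0.41],[0,0,-0.3]]
    - [[0.3,-0.16,-0.41],[0,0,-1]]
    - [[0.61,-0.316,-0.41],[0,0,-1]]
    - [[0.61,-0.316,-0.41],[0,0,-1]]
    - [[0.61,-0.316,-0.41],[0,0,-1]]
    - [[0.61,-0.316,-0.41],[0,0,-1]]
    - [[0.61,-0.316,-0.41],[0,0,-1]]
    - [[0.61,-0.316,-0.41],[0,0,-1]]
    - [[0.61,-0.316,-0.41],[0,0,-1]]
    - [[0.61,-0.316,-0.41],[0,0,-1]]
    - [[0.61,-0.316,-0.41],[0,0,-1]]
    - [[0.61,-0.316,-0.41],[0,0,-1]]
  claw: 0.4

```text
clock: 47.35
tcp_pos: [0.5384, 0.394, 0.4004]
orientation: [-0.168, 3.135, 0.001]
contact_force: [-1.0, 0.6, -0.4]
grip_width: 0.0514
gripper_force: 0.0
```

```bash
python3 - <<'E'
from h import *
T=wristT();p,d=r.grab_frame("wrist");cv2.imwrite("pics/l.png",p[:,:,::-1]);P=cloud("wrist",d,T)
Q=P[(P[:,2]>.30)&(P[:,2]<.335)&(P[:,0]>.45)&(P[:,0]<.64)&(P[:,1]>.33)&(P[:,1]<.45)]
print(len(Q),np.median(Q,0),Q[:,2].max(),r.get_obs()["tcp_pos"])
go([.536,.395,.313],np.radians(96.2))
E
```

```text
3202 [0.52764052 0.39165055 0.31788531] 0.3211499066354966 [0.53844166 0.39403637 0.40062146]
shift [0.01, 0.005, 0.35] turn [0.001, 0.002, -0.001] q7 0.98
```

View pics/l.png

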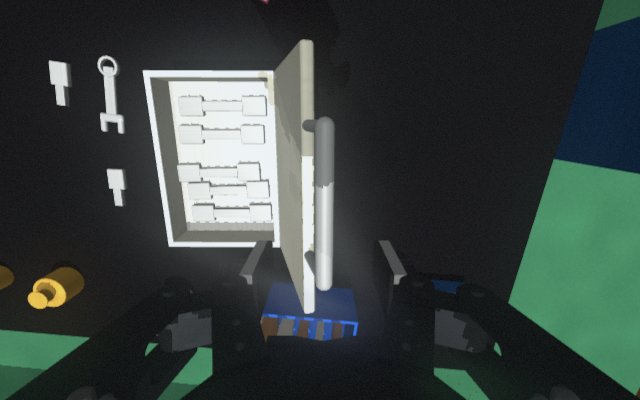

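>>> servo_tool:
  commands:
    - [[0,-0.005,0.15],[0,0,0]]
    - [[0,-0.005,0.25],[0,0,0]]
    - [[0,-0.005,0.32],[0,0,0]]
    - [[0,-0.005,0.35],[0,0,0]]
    - [[0,-0.005,0.35],[0,0,0]]

```text
clock: 47.9
tcp_pos: [0.5385, 0.3927, 0.3126]
orientation: [-0.17, 3.136, 0.0]
contact_force: [-0.8, 0.4, 0.2]
grip_width: 0.0512
gripper_force: 0.0
```

>>> servo_tool:
  commands:
    - [[0,0,0],[0,0,0]]
    - [[0,0,0],[0,0,0]]
    - [[0,0,0],[0,0,0]]
    - [[0,0,0],[0,0,0]]
    - [[0,0,0],[0,0,0]]
    - [[0,0,0],[0,0,0]]
  claw: 1
  squeeze: 40

```text
clock: 48.5
tcp_pos: [0.5393, 0.3939, 0.3149]
orientation: [-0.171, 3.132, 0.006]
contact_force: [-0.4, 2.6, 6.3]
grip_width: 0.0127
gripper_force: 39.3
```

```bash
python3 -c "
import numpy as np
f=lambda t:np.array([-222*np.cos(t)+6*np.sin(t),222*np.sin(t)+6*np.cos(t)])
for a,b,n in((1.84,.9,14),(.9,0,15)):
  print('[%s]'%', '.join('[[0, %.3f, %.3f], [0, 0, 0]]'%tuple((f(t)-f(a))/250*[1,-1]) for t in np.linspace(a,b,n+1)[1:]))
"
```

```text
[[[0, -0.058, -0.015], [0, 0, 0]], [[0, -0.116, -0.027], [0, 0, 0]], [[0, -0.175, -0.035], [0, 0, 0]], [[0, -0.235, -0.038], [0, 0, 0]], [[0, -0.294, -0.038], [0, 0, 0]], [[0, -0.354, -0.034], [0, 0, 0]], [[0, -0.413, -0.025], [0, 0, 0]], [[0, -0.471, -0.013], [0, 0, 0]], [[0, -0.529, 0.003], [0, 0, 0]], [[0, -0.585, 0.023], [0, 0, 0]], [[0, -0.640, 0.047], [0, 0, 0]], [[0, -0.693, 0.074], [0, 0, 0]], [[0, -0.744, 0.105], [0, 0, 0]], [[0, -0.793, 0.139], [0, 0, 0]]]
[[[0, -0.042, 0.033], [0, 0, 0]], [[0, -0.081, 0.069], [0, 0, 0]], [[0, -0.119, 0.107], [0, 0, 0]], [[0, -0.154, 0.147], [0, 0, 0]], [[0, -0.186, 0.189], [0, 0, 0]], [[0, -0.216, 0.233], [0, 0, 0]], [[0, -0.243, 0.279], [0, 0, 0]], [[0, -0.268, 0.327], [0, 0, 0]], [[0, -0.289, 0.375], [0, 0, 0]], [[0, -0.308, 0.425], [0, 0, 0]], [[0, -0.324, 0.476], [0, 0, 0]], [[0, -0.336, 0.528], [0, 0, 0]], [[0, -0.346, 0.580], [0, 0, 0]], [[0, -0.352, 0.633], [0, 0, 0]], [[0, -0.355, 0.687], [0, 0, 0]]]
```

>>> servo_tool:
  commands:
    - [[0,-0.058,-0.015],[0,0,0]]
    - [[0,-0.116,-0.027],[0,0,0]]
    - [[0,-0.175,-0.035],[0,0,0]]
    - [[0,-0.235,-0.038],[0,0,0]]
    - [[0,-0.294,-0.038],[0,0,0]]
    - [[0,-0.354,-0.034],[0,0,0]]
    - [[0,-0.413,-0.025],[0,0,0]]
    - [[0,-0.471,-0.013],[0,0,0]]
    - [[0,-0.529,0.003],[0,0,0]]
    - [[0,-0.585,0.023],[0,0,0]]
    - [[0,-0.64,0.047],[0,0,0]]
    - [[0,-0.693,0.074],[0,0,0]]
    - [[0,-0.744,0.105],[0,0,0]]
    - [[0,-0.793,0.139],[0,0,0]]

```text
clock: 49.9
tcp_pos: [0.5601, 0.1947, 0.2775]
orientation: [-0.17, 3.135, 0.002]
contact_force: [0.3, 1.0, -0.4]
grip_width: 0.0123
gripper_force: 43.2
```

>>> servo_tool:
  commands:
    - [[0,-0.042,0.033],[0,0,0]]
    - [[0,-0.081,0.069],[0,0,0]]
    - [[0,-0.119,0.107],[0,0,0]]
    - [[0,-0.154,0.147],[0,0,0]]
    - [[0,-0.186,0.189],[0,0,0]]
    - [[0,-0.216,0.233],[0,0,0]]
    - [[0,-0.243,0.279],[0,0,0]]
    - [[0,-0.268,0.327],[0,0,0]]
    - [[0,-0.289,0.375],[0,0,0]]
    - [[0,-0.308,0.425],[0,0,0]]
    - [[0,-0.324,0.476],[0,0,0]]
    - [[0,-0.336,0.528],[0,0,0]]
    - [[0,-0.346,0.58],[0,0,0]]
    - [[0,-0.352,0.633],[0,0,0]]
    - [[0,-0.355,0.68],[0,0,0]]
    - [[0,-0.355,0.68],[0,0,0]]

```text
clock: 51.5
tcp_pos: [0.5704, 0.1078, 0.1072]
orientation: [-0.171, 3.135, 0.001]
contact_force: [-4.3, 0.1, -1.8]
grip_width: 0.0121
gripper_force: 43.1
```

Release, rise, and check the lid and knob.

>>> servo_tool:
  commands:
    - [[0,0,0],[0,0,0]]
    - [[0,0,0],[0,0,0]]
    - [[0,0,0],[0,0,0]]
    - [[0,0,0],[0,0,0]]
    - [[0,0,-0.1],[0,0,0]]
    - [[0,0,-0.25],[0,0,0]]
    - [[0,0,-0.4],[0,0,0]]
    - [[0,0,-0.6],[0,0,0]]
    - [[0,-0.2,-0.8],[0,0,0]]
    - [[0,-0.4,-0.8],[0,0,0]]
    - [[0,-0.6,-0.8],[0,0,0]]
    - [[0,-0.8,-0.8],[0,0,0]]
    - [[0,-1,-0.8],[0,0,0]]
    - [[0,-1,-0.8],[0,0,0]]
  claw: 0.4

```text
clock: 52.9
tcp_pos: [0.5963, -0.1482, 0.3088]
orientation: [-0.157, 3.134, -0.003]
contact_force: [0.7, -0.3, 0.6]
grip_width: 0.0515
gripper_force: 0.0
```

```bash
python3 - <<'E'
from h import *
T=wristT();p,d=r.grab_frame("wrist");P=cloud("wrist",d,T)
q=(P[:,:2]-C)@np.array([[np.cos(PSI),-np.sin(PSI)],[np.sin(PSI),np.cos(PSI)]])
p,d=r.grab_frame("top");P=cloud("top",d,r.camera_model("top")["extrinsics"])
q=(P[:,:2]-C)@np.array([[np.cos(PSI),-np.sin(PSI)],[np.sin(PSI),np.cos(PSI)]])
k=(abs(q[:,0])<.1)&(abs(q[:,1])<.075)&(P[:,2]<.2);A=np.c_[q[k],np.ones(k.sum())]
print("lid plane",np.linalg.lstsq(A,P[k,2],rcond=None)[0],k.sum())
print(r.get_obs()["tcp_pos"]);go([.45,-.37,.30],np.radians(96.2))
E
```

```text
lid plane [0.00198829 0.00274837 0.11324549] 4545
[ 0.59664837 -0.14497502  0.30832198]
shift [0.676, -0.835, 0.031] turn [-0.0, 0.002, -0.004] q7 1.91
```

>>> servo_tool:
  commands:
    - [[0.676,-0.835,0.03],[0,0,0]]
    - [[0.676,-0.835,0.03],[0,0,0]]
    - [[0.676,-0.835,0.03],[0,0,0]]
    - [[0.676,-0.835,0.03],[0,0,0]]
    - [[0.676,-0.835,0.03],[0,0,0]]
    - [[0.676,-0.835,0.03],[0,0,0]]
    - [[0.676,-0.835,0.03],[0,0,0]]
    - [[0.676,-0.835,0.03],[0,0,0]]

```text
clock: 53.8
tcp_pos: [0.4528, -0.365, 0.2998]
orientation: [-0.173, 3.133, 0.004]
contact_force: [-0.1, 1.4, -0.4]
grip_width: 0.0506
gripper_force: 0.0
```

```bash
cat >> h.py <<'E'
def knob(name):
    T=wristT();p,d=r.grab_frame("wrist");cv2.imwrite(f"pics/{name}.png",p[:,:,::-1])
    print(r.get_obs()["tcp_pos"],r.get_obs()["joints"][6])
    D={}
    for t,z in(("knob_grip",.093),("knob_pointer",.077),("index_mark",.057)):
        for x in r.mark_of("wrist",t)[:1]: D[t]=plane("wrist",x["uv"],z,T)[0,:2];print(t,np.round(x["uv"]),round(x["confidence"],2),D[t].round(4))
    P=cloud("wrist",d,T);k=(P[:,2]>.097)&(P[:,2]<.112)&(abs(P[:,0]-.45)<.06)&(abs(P[:,1]+.375)<.06)
    b=cv2.minAreaRect((P[k,:2]*1000).astype(np.float32));print("grip bar",k.sum(),b, np.median(P[k,2]))
    hsv=p.astype(int)
    # ring: bright round annulus at z~.057
    k=(P[:,2]>.05)&(P[:,2]<.062)&(abs(P[:,0]-.45)<.12)&(abs(P[:,1]+.375)<.12)
    b=cv2.minAreaRect((P[k,:2]*1000).astype(np.float32));print("console",b)
    return D
E
python3 - <<'E'
from h import *
knob("k2")
E
```

```text
[ 0.45337079 -0.36436401  0.29972932] 2.3802159094280637
knob_grip [318. 184.] 0.77 [ 0.4576 -0.3718]
knob_pointer [354. 160.] 0.92 [ 0.4282 -0.3324]
index_mark [298. 212.] 0.69 [ 0.5052 -0.3924]
grip bar 926 ((455.50244140625, -375.4313659667969), (16.33209228515625, 69.6742172241211), 33.92449188232422) 0.10458318987832094
console ((455.5692443847656, -375.36492919921875), (160.00921630859375, 140.13702392578125), 11.75680160522461)
```

View pics/k2.png

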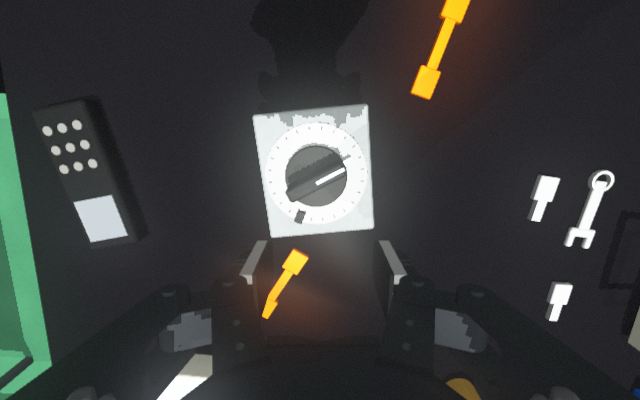

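The wrist view shows the knob at (317,177), pointer end at (348,160), and the mark at (300,215). I'll refine the mark angle.

```bash
cat >> h.py <<'E'
K=np.array([.4555,-.3754])
def mark():
    T=wristT();p,d=r.grab_frame("wrist");v,u=np.mgrid[0:400,0:640]
    w=plane("wrist",np.c_[u.ravel(),v.ravel()],.059,T)[:,:2]-K
    rr=np.hypot(*w.T);g=p.max(2).ravel();k=(rr>.051)&(rr<.062)&(g<90)
    a=np.degrees(np.arctan2(w[k,1],w[k,0]));h,e=np.histogram(a,bins=np.arange(-180,181,6));m=e[h.argmax()]+3
    s=abs((a-m+180)%360-180)<12;print("mark n",s.sum(),"angle",a[s].mean(),a[s].min(),a[s].max(),"r",rr[k][s].mean())
E
python3 - <<'E'
from h import *
mark(); go([.4555,-.3754,.16],np.radians(33.9)); go([.4555,-.3754,.093],np.radians(33.9))
E
```

```text
h.py:74: RuntimeWarning: Mean of empty slice.
  s=abs((a-m+180)%360-180)<12;print("mark n",s.sum(),"angle",a[s].mean(),a[s].min(),a[s].max(),"r",rr[k][s].mean())
  ret = ret.dtype.type(ret / rcount)
Traceback (most recent call last):
  File "h.py", line 74, in mark
    s=abs((a-m+180)%360-180)<12;print("mark n",s.sum(),"angle",a[s].mean(),a[s].min(),a[s].max(),"r",rr[k][s].mean())
                                                                           ~~~~~~~~^^
ValueError: zero-size array to reduction operation minimum which has no identity
```

```bash
sed -i 's/k=(rr>.051)&(rr<.062)&(g<90)/k0=(rr>.051)\&(rr<.062);k=k0\&(g<.6*np.median(g[k0]));print(np.median(g[k0]),g[k0].min())/' h.py; python3 - <<'E'
from h import *
mark(); go([.4555,-.3754,.16],np.radians(33.9)); go([.4555,-.3754,.093],np.radians(33.9))
E
```

```text
252.0 112
mark n 58 angle -15.514719653986868 -20.58638248523286 -10.595763965546258 r 0.05636336493651282
shift [-0.006, -0.042, 0.559] turn [0.002, 0.001, 0.694] q7 2.38
shift [-0.005, -0.042, 0.827] turn [0.002, 0.001, 0.694] q7 2.38
```

>>> servo_tool:
  commands:
    - [[-0.005,-0.042,0.3],[0,0,0.694]]
    - [[-0.005,-0.042,0.5],[0,0,0.694]]
    - [[-0.005,-0.042,0.55],[0,0,0.694]]
    - [[-0.005,-0.042,0.55],[0,0,0.694]]
    - [[-0.005,-0.042,0.55],[0,0,0.694]]
    - [[-0.005,-0.042,0.55],[0,0,0.694]]
    - [[-0.005,-0.042,0.55],[0,0,0.694]]
    - [[-0.005,-0.042,0.55],[0,0,0.694]]
    - [[-0.005,-0.042,0.55],[0,0,0.694]]
    - [[-0.005,-0.042,0.65],[0,0,0.694]]
    - [[-0.005,-0.042,0.75],[0,0,0.694]]
    - [[-0.005,-0.042,0.815],[0,0,0.694]]
    - [[-0.005,-0.042,0.815],[0,0,0.694]]
    - [[-0.005,-0.042,0.815],[0,0,0.694]]

```text
clock: 55.5
tcp_pos: [0.4547, -0.3769, 0.0964]
orientation: [1.48, 2.769, 0.004]
contact_force: [-0.4, 0.7, 0.4]
grip_width: 0.0512
gripper_force: 0.0
```

```bash
python3 - <<'E'
from h import *
go([.4555,-.3754,.095],np.radians(33.9)); print(r.get_obs()["tcp_pos"])
E
```

```text
shift [0.003, 0.006, 0.006] turn [0.002, 0.0, -0.001] q7 1.58
[ 0.45471379 -0.37689165  0.09638529]
```

>>> servo_tool:
  commands:
    - [[0.003,0.006,0],[0,0,0]]
    - [[0.003,0.006,0],[0,0,0]]
    - [[0.003,0.006,0],[0,0,0]]
    - [[0.003,0.006,0],[0,0,0]]
    - [[0.003,0.006,0],[0,0,0]]
    - [[0.003,0.006,0],[0,0,0]]
  claw: 1
  squeeze: 60

```text
clock: 56.1
tcp_pos: [0.4559, -0.3755, 0.0972]
orientation: [1.479, 2.768, 0.005]
contact_force: [-0.7, 0.9, 6.4]
grip_width: 0.0152
gripper_force: 58.7
```

>>> servo_tool:
  commands:
    - [[0,0,0],[0,0,0.07]]
    - [[0,0,0],[0,0,0.14]]
    - [[0,0,0],[0,0,0.21]]
    - [[0,0,0],[0,0,0.28]]
    - [[0,0,0],[0,0,0.35]]
    - [[0,0,0],[0,0,0.42]]
    - [[0,0,0],[0,0,0.49]]
    - [[0,0,0],[0,0,0.56]]
    - [[0,0,0],[0,0,0.63]]
    - [[0,0,0],[0,0,0.7]]
    - [[0,0,0],[0,0,0.77]]
    - [[0,0,0],[0,0,0.77]]
    - [[0,0,0],[0,0,0.77]]

```text
clock: 57.4
tcp_pos: [0.4526, -0.3756, 0.0971]
orientation: [-2.793, -1.433, -0.002]
contact_force: [-9.3, 3.4, 14.4]
grip_width: 0.0151
gripper_force: 60.7
```

```bash
python3 - <<'E'
from h import *
go([.4555,-.3754,.0964],np.radians(-15.5-90)); print(r.get_obs()["tcp_pos"])
E
```

```text
shift [0.007, 0.009, 0.003] turn [-0.002, -0.001, 0.776] q7 0.61
[ 0.45259193 -0.375601    0.09712492]
```

>>> servo_tool:
  commands:
    - [[0,0,0],[0,0,0.07]]
    - [[0,0,0],[0,0,0.14]]
    - [[0,0,0],[0,0,0.21]]
    - [[0,0,0],[0,0,0.28]]
    - [[0,0,0],[0,0,0.35]]
    - [[0,0,0],[0,0,0.42]]
    - [[0,0,0],[0,0,0.49]]
    - [[0,0,0],[0,0,0.56]]
    - [[0,0,0],[0,0,0.63]]
    - [[0,0,0],[0,0,0.7]]
    - [[0,0,0],[0,0,0.75]]
    - [[0,0,0],[0,0,0.782]]
    - [[0,0,0],[0,0,0.782]]
    - [[0,0,0],[0,0,0.782]]
    - [[0,0,0],[0,0,0.782]]

```text
clock: 58.9
tcp_pos: [0.4514, -0.3725, 0.0971]
orientation: [-3.102, 0.436, 0.005]
contact_force: [-13.7, 15.5, 24.3]
grip_width: 0.015
gripper_force: 62.1
```

>>> servo_tool:
  commands:
    - [[0,0,0],[0,0,0]]
    - [[0,0,0],[0,0,0]]
    - [[0,0,0],[0,0,0]]
    - [[0,0,0],[0,0,0]]
    - [[0,0,-0.1],[0,0,0]]
    - [[0,0,-0.3],[0,0,0]]
    - [[0,0,-0.5],[0,0,0]]
    - [[0,0,-0.7],[0,0,0]]
    - [[0,0,-0.82],[0,0,0]]
    - [[0,0,-0.82],[0,0,0]]
  claw: 0.4

```text
clock: 59.9
tcp_pos: [0.4557, -0.3777, 0.3057]
orientation: [3.109, -0.435, 0.014]
contact_force: [0.2, -0.3, -0.3]
grip_width: 0.0514
gripper_force: 0.0
```

```bash
python3 - <<'E'
from h import *
knob("k3"); mark()
p=cv2.imread("pics/k3.png");cv2.imwrite("pics/k3c.png",cv2.resize(p[60:320,180:470],None,fx=2.2,fy=2.2,interpolation=3))
E
```

```text
[ 0.45544664 -0.37639934  0.30297484] -0.5899377427365201
knob_grip [320. 185.] 0.82 [ 0.4536 -0.3764]
knob_pointer [319. 141.] 0.93 [ 0.5013 -0.3879]
index_mark [319. 138.] 0.7 [ 0.5041 -0.3896]
grip bar 857 ((454.6687927246094, -374.4403991699219), (15.024211883544922, 70.15701293945312), 74.17089080810547) 0.10460717793409524
console ((454.2947692871094, -374.697021484375), (160.2537384033203, 140.1121063232422), 11.765277862548828)
246.0 109
mark n 70 angle -15.836483055301349 -19.816283734222964 -11.833820582329452 r 0.05667707777610657
```

View pics/k3c.png

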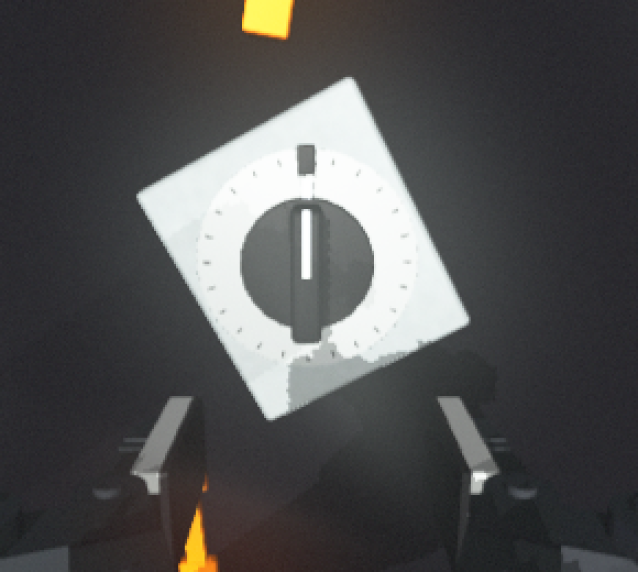

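The pointer, up at (306,240) in the crop, lines up with the mark at (306,160): bar at -15.8°, mark at -15.8°. Handing in.

```bash
python3 -c "
from bench import r
print(r.hand_in())"
```

```text
the job is handed in; nothing more can be done
None
```

The job is handed in, with no verdict shown: all five whole bars lie flat in the chamber, the lid is shut, and the knob pointer lines up with the index mark (both measured at -15.8°).

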